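# Put the paint pots away and close up the figure painter's bench

## Task

Tidy the bench: pull the chest's top drawer all the way out to its stop, stand every short paint pot from the bench upright in it, then push that drawer fully shut. Also screw the black caps of both amber medium jars on the rack fully down (clockwise, until they stop). Leave the tall bottles, the figures, the spatula and the lower drawer as they are.

Things in the scene. Friction and masses are not known exactly. Their poses are not given: they have to be found in the camera images.
- chest: Dark wooden drawer chest, fixed, 240 deep (x) x 300 wide (y) x 205 mm high; origin at the centre of its underside, front with two drawers faces its own -x (towards the robot, turned by up to 0.1 rad). The top drawer slides out along the chest's own -x. The outer face of the shut drawer lies at -120 mm in the chest frame. Two little figures 85 mm high are fixed on its top.
- chest_drawer0 (a joint): Top drawer: 0 shut, 0.166 m when out at its stop. It slides stiffly (about 1 N of friction) and stays where it is left.
- chest_drawer0_handle (a point): Middle of the top drawer's brass bar handle: horizontal, 120 mm long along the drawer's y, 11 mm thick, 35 mm in front of the drawer's outer face (29 mm free gap behind it), 38 mm below the chest's top. Moves with the drawer, axes as the chest's.
- drawer_floor (a point): Centre of the top drawer's inner floor (113 mm above the bench), moving with the drawer, axes as the chest's. Inside: x from -98 to +98 mm, y from -129 to +129 mm; the side walls rise 70 mm above this floor, the front panel 77 mm, and the chest leaves 80 mm of height when shut. With the drawer at its stop the part from x = -98 to +62 mm is clear of the chest's top.
- chest_drawer1 (a joint): Lower drawer, same make, shut at 0; to be left shut.
- rack: Wooden rack, fixed, 90 (x) x 200 (y) x 12 mm, with two amber glass medium jars (72 mm across, to 74 mm above the bench) at y = +60 and -60 mm in its frame; turned by up to 0.2 rad. Origin at the centre of its underside. A white stripe on each jar, on the rack's -x side, marks where the cap's red pointer stands when it is fully down.
- cap_left (a joint): Turn of the screw cap of the jar at y = +60 mm of the rack: 0 fully down (a hard stop), up to 2.3 rad when loose; grows anticlockwise seen from above, so it closes clockwise. The cap is captive: it turns on the spot, neither rises nor comes off, friction about 0.12 N m.
- cap_left_top (a point): Centre of the top of that cap: black, fluted, round and upright, 54 mm across, 36 mm high, top 116 mm above the bench (so the cap spans 80 to 116 mm); a red line on top runs from the centre to the rim along the cap's own -x. The jar below is wider than the cap, its shoulder 74 mm above the bench.
- cap_right (a joint): Turn of the screw cap of the jar at y = -60 mm of the rack: 0 fully down (a hard stop), up to 2.3 rad when loose; grows anticlockwise seen from above, so it closes clockwise. The cap is captive: it turns on the spot, neither rises nor comes off, friction about 0.12 N m.
- cap_right_top (a point): Centre of the top of that cap: black, fluted, round and upright, 54 mm across, 36 mm high, top 116 mm above the bench (so the cap spans 80 to 116 mm); a red line on top runs from the centre to the rim along the cap's own -x. The jar below is wider than the cap, its shoulder 74 mm above the bench.
- pot_blue: Short blue paint pot with a black top and paper label, a cylinder 54 mm across and 54 mm high with a heavy base, about 160 g, standing on the bench; origin at the centre of its underside, z up. None if it is absent.
- pot_green: Short green paint pot with a black top and paper label, a cylinder 54 mm across and 54 mm high with a heavy base, about 160 g, standing on the bench; origin at the centre of its underside, z up. None if it is absent.
- pot_red: Short red paint pot with a black top and paper label, a cylinder 54 mm across and 54 mm high with a heavy base, about 160 g, standing on the bench; origin at the centre of its underside, z up. None if it is absent.
- pot_yellow: Short yellow paint pot with a black top and paper label, a cylinder 54 mm across and 54 mm high with a heavy base, about 160 g, standing on the bench; origin at the centre of its underside, z up. None if it is absent.
- pot_white: Short white paint pot with a black top and paper label, a cylinder 54 mm across and 54 mm high with a heavy base, about 160 g, standing on the bench; origin at the centre of its underside, z up. None if it is absent.
- bottle_teal: Tall teal paint bottle, 58 mm across, 145 mm high, black cap; origin at the centre of its underside. Leave alone.
- bottle_pink: Tall pink paint bottle, 58 mm across, 145 mm high, black cap; origin at the centre of its underside. Leave alone.
- bottle_cream: Tall cream paint bottle, 58 mm across, 145 mm high, black cap; origin at the centre of its underside. Leave alone.
- figure_table: Little pale figure on a round wooden foot 52 mm across, about 87 mm high; origin under the foot. Leave alone.
- figure_sketch: Little pale figure on a round wooden foot 52 mm across, about 87 mm high; origin under the foot. Leave alone.
- spatula: Spatula 200 mm long lying on the bench, handle to its own -x. Leave alone.
Things that resemble listed ones, but are neither listed nor needed, are in the scene too. Leave any pink or purple look-alike of the pot_red alone.

How it is judged:
By the outcome, as a careful person would: the job done as asked, in the order asked, and still so for the second after the job is handed in, with the robot touching nothing.
Of pot_blue, pot_green, pot_red, pot_yellow, pot_white only 3 to 4 are there at a start; the rules pass over those that are not, and their reading is None.
At some moment in a run one of pot_blue, pot_green, pot_red, pot_yellow, pot_white may be knocked a few centimetres aside while the robot is not near it.
It also fails if it takes over 210 s, if anything falls off the work surface, if the arm or the gripper's body presses on something with over 40 N, if the wrist force passes 120 N, or if a joint passes its speed limit or range.

## Robot

A 6-joint arm with a two-finger parallel gripper is mounted at the origin on the work surface. World frame = base frame: x ahead of the robot, y to its left, z up, the work surface at z = 0. Lengths are in m, angles in rad, forces in N, time in s.
With the tool pointing down it reaches from about 0.225 to 0.875 m from the base axis. Payload 3.4 kg.
Tool frame: the origin (TCP) lies at the very end of the fingers, on their centre line; the grasp point (between the pads) lies 19 mm behind it (manip.hold_point_z is the distance from the TCP to the grasp point, in m); z points along the fingers, x is the direction in which the jaws open and shut, and the axes are right-handed (so a half turn about z gives the same grasp; the last joint's range is limited). The gripper opens to 85 mm and grips with 20 to 120 N. Pads are 22 mm wide; open, the fingers measure 114 mm over their backs; the gripper's body (76 mm by 85 mm) begins 54 mm behind the grasp point. The pads swing forward as they close: fully open they stand 13 mm farther back than shut.
Start: joints at [-1.314, 0.276, 1.505, -0, 1.361, -0.121], TCP at [0.212, -0.534, 0.231] pointing down, gripper open.
Joint ranges: [-2.89, 2.89], [-0.75, 2.08], [0.22, 2.7], [-1.18, 4.32], [0.11, 2.71], [-2.7, 2.7]. Speed limits (rad/s): [2.57, 2.57, 3.14, 3.14, 3.14, 3.14].

## Interface

Orientations are given as a unit quaternion [w, x, y, z].
In Python, from rig import telemetry, cams, manip, finder gives the robot as it stands. The module is installed in compiled form; this text tells all that it offers.
- The arm moves only by the tool carry_out, never from a script. Its argument "rows" is a list that holds one entry, the list of rows, each a list of 5 numbers: the gripper's target within -1 to 1 (fully open at 1, half-way at 0, shut at -1), then the shift along the world's x, y, z in cm, then the turn about the world's z in rad. A call has 1 to 12 rows; each row shifts and turns the commanded pose from where the row before left it; what a row does not reach is not made up. A row lasts 1/10 s, in which the tool goes at most 50 mm and 8.59 degrees, less where a joint would pass 70% of its speed; a pose out of reach is approached as far as the arm can. A call with a gripper value outside its range is refused whole. The fingers move at their own pace and stop on an object; "force" is the grip in N (left out, the last holds). Time passes only in rows, so rows that do not move let the fingers close. It gives the time, the measured TCP pose, the force and the opening at its end, in the units of the state.
- telemetry.get_state(): the state, without advancing time (a new reading comes with each control period).
- cams.get_image(name): name is "side" or "top"; returns a dict with "image" (400x640x3 uint8, red, green, blue), "camera_matrix" (3x3 intrinsics, pixels), "eye" and "attitude" of the camera in the world. Camera axes: x right, y down, z forward; pixel columns grow to the right and rows downward; lengths in m; the calibration is good to about 2 mm. A picture is of the moment at which its call begins. There is no depth.
- manip.sign_off(): hands the job in, once; it reports no verdict.
Trained networks look in a picture, given as the dict that the camera call returned (one of the last four; its "shot" number tells which), for a name from the list of things; names that differ only in an ending like _2 or _b are one class to them, and where a whole thing is asked for, a point or a joint stands for the part that bears it (a point fixed in the world has none). Each returns a list of dicts, best first, with "confidence" (0 to 1); they miss things now and then, are a little off and sometimes report something else, mostly with a low value. They report only what shows in the picture. A call takes as long as a camera call. They do not tell look-alikes from the thing itself.
- finder.boxes_of(picture, thing): "xy" ([column, row] in pixels, amid what is visible of it).
The state is a dict: "clock": time; "qpos": joint angles; "qd": joint speeds; "effort": joint torques, N m; "position": TCP position; "ee_rot": TCP orientation; "contact_force": force on the tool from outside, world axes, zero at the start; "moment": the same for the moment, N m; "width": finger opening in m.
Only numpy, scipy, OpenCV 4.12 (cv2) and the standard library are available. Lean on these libraries where they do the work, as an engineer would, in place of code of your own. Each camera call takes 0.05 s, during which the arm holds its last target.

## Working session

There is one attempt and no reset: what is moved stays moved. The work goes in short steps, Python scripts to look and compute and a tool call to move; the robot and the scene stay as the last step left them, time stands still between calls to the robot, and variables do not carry over. Pictures are saved under pics/ and viewed, and the job is handed in when it is done.

Besides the shell and the picture viewer there is one more tool, called as name(argument=value, ...) on one line, values as JSON. carry_out: Moves the arm, as the interface text tells. Its arguments: {"type":"object","properties":{"rows":{"type":"array","items":{"type":"array","items":{"type":"array","items":{"type":"number"}}}},"force":{"type":"number"}},"required":["rows"]}

```bash
mkdir -p pics; cat > h.py <<'E'
import numpy as np, cv2
from rig import telemetry, cams, manip, finder
from scipy.spatial.transform import Rotation as R
def shot(name,save=None):
    p=cams.get_image(name)
    if save: cv2.imwrite('pics/'+save+'.png',cv2.cvtColor(p['image'],cv2.COLOR_RGB2BGR))
    return p
def rot(p):
    a=np.array(p['attitude'],float)
    return a if a.shape==(3,3) else R.from_quat(np.roll(a,-1)).as_matrix()
def ray(p,uv):
    K=np.array(p['camera_matrix']); d=np.linalg.solve(K,np.array([uv[0],uv[1],1.]))
    return np.array(p['eye'],float),rot(p)@d
def onz(p,uv,z):
    e,d=ray(p,uv); return e+d*(z-e[2])/d[2]
def proj(p,X):
    K=np.array(p['camera_matrix']); c=rot(p).T@(np.array(X)-np.array(p['eye'])); q=K@c; return q[:2]/q[2]
E
python3 - <<'E'
from h import *
s=telemetry.get_state(); print(s)
for c in ['top','side']:
    p=shot(c,c+'0'); print(c,p['eye'],p['attitude'],p['camera_matrix'])
    for n in ['pot_blue','pot_green','pot_red','pot_yellow','pot_white','bottle_teal','bottle_pink','bottle_cream','figure_table','spatula','rack','chest','cap_left_top','chest_drawer0_handle']:
        z=0.054 if 'pot' in n else 0.116
        print(n,[(np.round(b['xy']),round(b['confidence'],2),np.round(onz(p,b['xy'],z)[:2],3)) for b in finder.boxes_of(p,n)][:5])
E
```

```text
{'clock': 0.0, 'qpos': array([-1.31400408e+00,  2.76613996e-01,  1.50616888e+00, -3.23594396e-05,
        1.36065048e+00, -1.20999478e-01]), 'qd': array([ 2.52661577e-04, -6.84338973e-04,  1.97902619e-03,  4.35522348e-05,
        1.28764619e-03, -6.87963490e-04]), 'effort': array([-4.51241258e-04, -4.16772830e+01, -2.45807844e+01, -1.72934870e-04,
        1.12783894e-02, -8.83982354e-08]), 'position': array([ 0.2119488 , -0.53394298,  0.23041461]), 'ee_rot': array([-5.93213437e-04,  8.27307067e-01, -5.61749206e-01, -7.03839696e-04]), 'contact_force': array([-0.11053299, -0.56111005,  0.41745987]), 'moment': array([ 0.02358225, -0.04447727, -0.01523087]), 'width': 0.08541142971205802}
top [0.40283214 0.01616407 1.43523473] [ 0.03420454 -0.69762585  0.71461585 -0.03837202] [[447.36038461   0.         315.11441022]
 [  0.         447.36038461 203.81615813]
 [  0.           0.           1.        ]]
pot_blue [(array([280., 121.]), 0.54, array([0.811, 0.112]))]
pot_green [(array([411., 243.]), 0.53, array([ 0.416, -0.287]))]
pot_red [(array([440., 240.]), 0.89, array([ 0.423, -0.375])), (
[... 1621 characters left out ...]
hite [(array([301., 348.]), 0.23, array([0.549, 0.529]))]
bottle_teal [(array([328., 126.]), 0.83, array([ 0.532, -0.383]))]
bottle_pink [(array([366., 117.]), 0.57, array([ 0.387, -0.448]))]
bottle_cream [(array([354., 353.]), 0.6, array([0.407, 0.568]))]
figure_table [(array([303., 348.]), 0.84, array([0.539, 0.563]))]
spatula [(array([395., 158.]), 0.79, array([ 0.279, -0.2  ])), (array([308., 133.]), 0.66, array([ 0.606, -0.333]))]
rack [(array([311., 158.]), 0.85, array([ 0.583, -0.187]))]
chest [(array([239., 218.]), 0.97, array([0.788, 0.123]))]
cap_left_top [(array([307., 154.]), 0.49, array([ 0.601, -0.207]))]
chest_drawer0_handle [(array([278., 210.]), 0.69, array([0.666, 0.084]))]
```

View pics/top0.png

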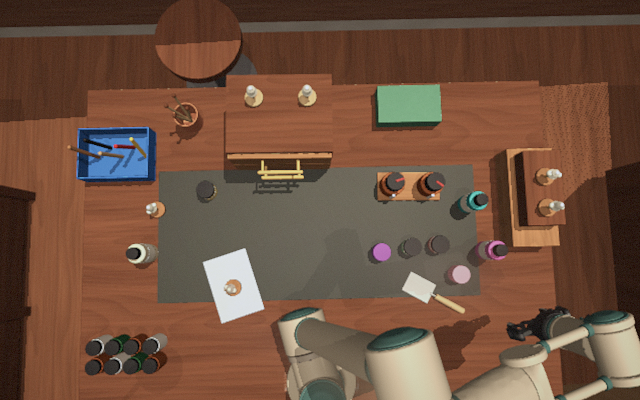

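View pics/side0.png

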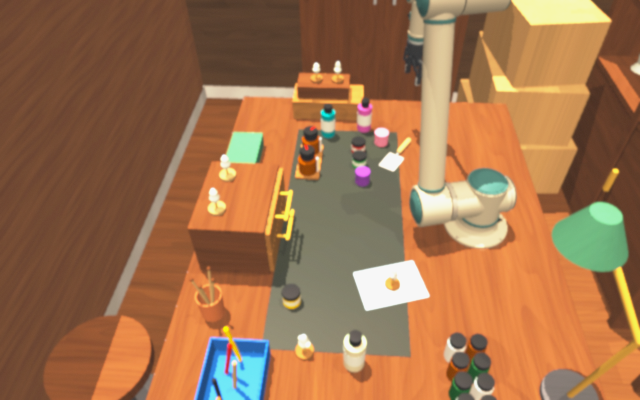

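```bash
python3 - <<'E'
import cv2
a=cv2.imread('pics/top0.png');b=cv2.imread('pics/side0.png')
cv2.imwrite('pics/c1.png',cv2.resize(a[150:310,355:515],None,fx=3.7,fy=3.7,interpolation=cv2.INTER_CUBIC))
cv2.imwrite('pics/c2.png',cv2.resize(b[100:230,260:430],None,fx=4.4,fy=4.4,interpolation=cv2.INTER_CUBIC))
cv2.imwrite('pics/c3.png',cv2.resize(a[60:200,190:370],None,fx=4.2,fy=4.2,interpolation=cv2.INTER_CUBIC))
E
```

```text
(no output)
```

View pics/c1.png

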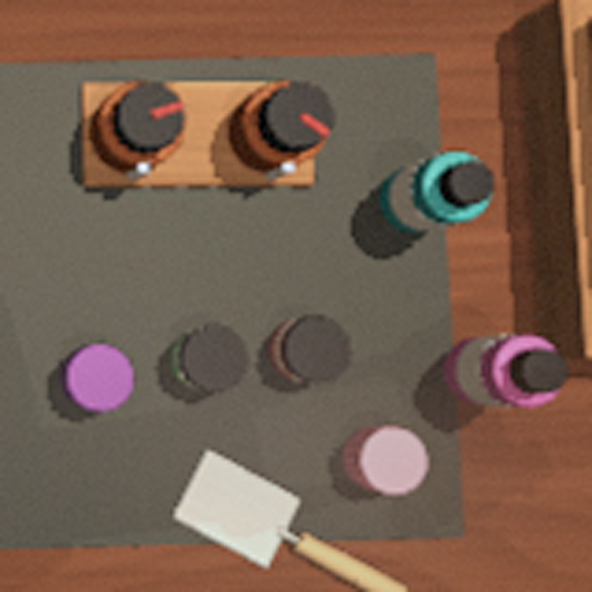

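View pics/c2.png

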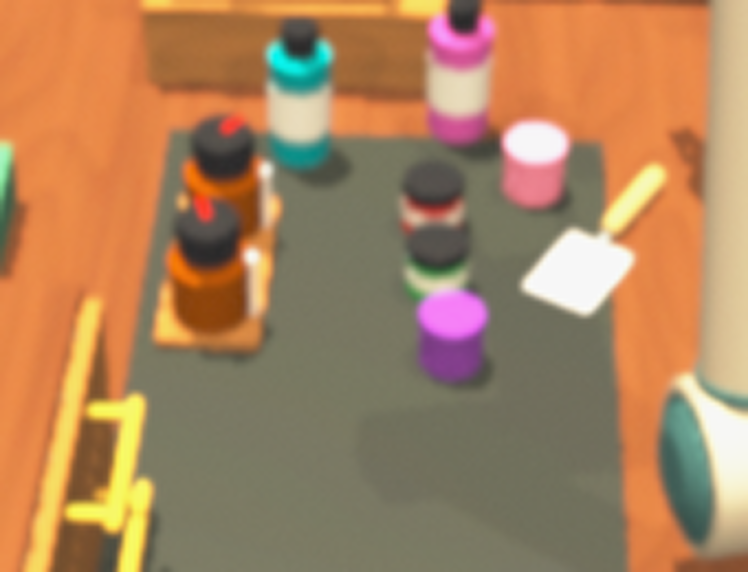

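View pics/c3.png

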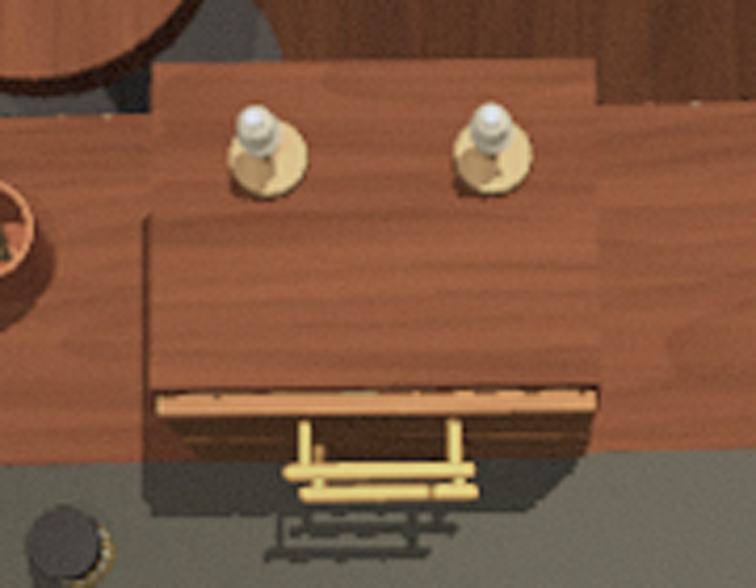

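The top view (pics/top0, c1 crop) shows these candidates:
- **Short pots with black tops:** green at (413,246), red at (440,244), yellow at (206,190). No blue or white pot shows in either view.
- **Look-alikes to leave:** purple at (382,252) and pink at (460,273), both without a black top. The tall bottles and the lower-left bottle set are also not wanted.
- **Handles:** the upper one is at (281,172). The bar at (282,177) belongs to the lower drawer.
- **Caps:** at (395,182) and (435,181), with the red pointers turned to the right of the picture.

```bash
python3 - <<'E'
from h import *
p=shot('top')
c3=lambda u,v:(190+(u+.5)/4.2-.5,60+(v+.5)/4.2-.5)
c1=lambda u,v:(355+(u+.5)/3.7-.5,150+(v+.5)/3.7-.5)
P=lambda uv,z:np.round(onz(p,uv,z)[:2],4)
print('chest top corners (z .205)',[P(c3(*q),.205) for q in [(153,62),(595,60),(152,390),(598,388)]])
print('handle ends',[P(c3(*q),.167) for q in [(285,473),(475,469)]])
print('drawer front edge z.19',[P(c3(*q),.19) for q in [(157,405),(596,402)]])
for n,q in dict(green=(213,357),red=(314,348)).items(): print(n,P(c1(*q),.054))
print('yellow',P(c3(65,545),.054))
print('capL',P(c1(150,117),.116),P(c1(183,105),.116),'capR',P(c1(297,116),.116),P(c1(329,132),.116))
print('rack corners z.012',[P(c1(*q),.012) for q in [(84,80),(84,187),(315,187)]])
g=cv2.cvtColor(p['image'],cv2.COLOR_RGB2GRAY)
def circ(cen,r,z):
    # threshold-free: Hough on upsampled crop
    u,v=map(int,cen);k=22;s=8
    c=cv2.resize(g[v-k:v+k,u-k:u+k],None,fx=s,fy=s,interpolation=cv2.INTER_CUBIC)
    o=cv2.HoughCircles(cv2.GaussianBlur(c,(9,9),2),cv2.HOUGH_GRADIENT,1.5,200,param1=60,param2=8,minRadius=int((r-1)*s),maxRadius=int((r+1)*s))
    if o is None: return None
    o=o[0][0]; uv=((o[0]+.5)/s-.5+u-k,(o[1]+.5)/s-.5+v-k); return np.round(uv,1),o[2]/s,P(uv,z)
for n,q,z in [('g',c1(213,357),.054),('r',c1(314,348),.054),('y',c3(65,545),.054),('cl',c1(150,117),.116),('cr',c1(297,116),.116)]:
    print(n,circ(q,447.36*.027/(1.435-z),z))
E
```

```text
chest top corners (z .205) [array([0.9059, 0.2519]), array([ 0.9006, -0.0478]), array([0.6797, 0.2534]), array([ 0.6741, -0.0434])]
handle ends [array([0.6284, 0.1702]), array([0.6281, 0.0404])]
drawer front edge z.19 [array([0.6727, 0.253 ]), array([ 0.6679, -0.0425])]
green [ 0.4071 -0.2892]
red [ 0.4125 -0.3737]
yellow [0.5983 0.3473]
capL [ 0.6006 -0.2336] [ 0.6098 -0.2607] capR [ 0.5986 -0.3523] [ 0.585  -0.3774]
rack corners z.012 [array([ 0.6501, -0.1972]), array([ 0.5564, -0.1936]), array([ 0.5516, -0.3937])]
g (array([421.2, 244.7], dtype=float32), np.float32(9.3125), array([ 0.4109, -0.317 ]))
r (array([438.8, 243.7], dtype=float32), np.float32(8.43125), array([ 0.4125, -0.3715]))
y (array([205.3, 189.2], dtype=float32), np.float32(8.7875), array([0.599 , 0.3466]))
cl (array([394.6, 181.3], dtype=float32), np.float32(9.8125), array([ 0.6004, -0.2319]))
cr (array([433.8, 182. ], dtype=float32), np.float32(9.55), array([ 0.5956, -0.3488]))
```

carry_out(rows=[[[-0.4,1.9,3.0,0.6,0.06],[-0.4,1.9,3.0,0.6,0.06],[-0.4,1.9,3.0,0.6,0.06],[-0.4,1.9,3.0,0.6,0.06],[-0.4,1.9,3.0,0.6,0.06],[-0.4,1.9,3.0,0.6,0.06],[-0.4,1.9,3.0,0.6,0.06],[-0.4,1.9,3.0,0.6,0.06],[-0.4,1.9,3.0,0.6,0.06],[-0.4,1.9,3.0,0.6,0.06]]], force=40)

```text
clock: 2.55
position: [0.4027, -0.2332, 0.2918]
ee_rot: [0.0, 0.957, -0.291, 0.0]
contact_force: [0.9, 0.3, -0.0]
width: 0.0254
```

carry_out(rows=[[[-0.4,2.2,3.3,0.1,0.06],[-0.4,2.2,3.3,0.1,0.06],[-0.4,2.2,3.3,0.1,0.06],[-0.4,2.2,3.3,0.1,0.06],[-0.4,2.2,3.3,0.1,0.06],[-0.4,2.2,3.3,0.1,0.06],[-0.4,2.2,3.3,0.1,0.06],[-0.4,2.2,3.3,0.1,0.06],[-0.4,2.2,3.3,0.1,0.06],[-0.4,2.2,3.3,0.1,0.06],[-0.4,0,0,0,0],[-0.4,0,0,0,0]]])

```text
clock: 3.75
position: [0.6221, 0.0961, 0.3007]
ee_rot: [0.0, 1.0, 0.004, -0.001]
contact_force: [-0.1, -0.5, 0.1]
width: 0.0257
```

```bash
cat >> h.py <<'E'
def st():
    s=telemetry.get_state(); m=R.from_quat(np.roll(s['ee_rot'],-1)).as_matrix()
    print('t',round(s['clock'],2),'pos',np.round(s['position'],4),'yaw',round(np.arctan2(m[1,0],m[0,0]),3),'tilt',round(-m[2,2],4),'F',np.round(s['contact_force'],1),'M',np.round(s['moment'],2),'w',round(s['width'],4),'q6',round(s['qpos'][5],2))
def crop(p,box,name,f=None):
    u0,v0,u1,v1=box; c=p['image'][v0:v1,u0:u1]; f=f or min(780/(u1-u0),580/(v1-v0))
    cv2.imwrite('pics/'+name+'.png',cv2.cvtColor(cv2.resize(c,None,fx=f,fy=f,interpolation=cv2.INTER_CUBIC),cv2.COLOR_RGB2BGR)); print('scale',f)
E
python3 - <<'E'
from h import *
p=shot('side'); st(); crop(p,(190,120,350,270),'s1')
p=shot('top'); crop(p,(200,60,380,200),'t1')
E
```

```text
t 3.8 pos [0.6217 0.0953 0.301 ] yaw 0.007 tilt 1.0 F [-0.6  0.   0.5] M [-0.01  0.05 -0.  ] w 0.0257 q6 0.03
scale 3.8666666666666667
scale 4.142857142857143
```

View pics/s1.png

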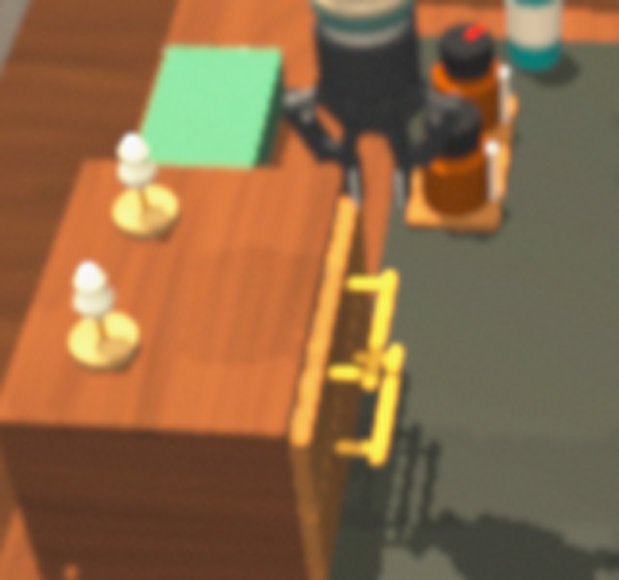

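```bash
python3 - <<'E'
from h import *
p=shot('side')
for q in [(393,277),(372,383)]: print(onz(p,(190+q[0]/3.867,120+q[1]/3.867),.167))
print([proj(p,(x,.165,.167)).round(1) for x in (.62,.63,.64)],[proj(p,(x,.045,.167)).round(1) for x in (.62,.63,.64)])
E
```

```text
[0.62448691 0.04543055 0.167     ]
[0.62744411 0.16620799 0.167     ]
[array([288.7, 218.9]), array([285.4, 218.7]), array([282.2, 218.6])] [array([293. , 191.6]), array([290. , 191.5]), array([286.9, 191.4])]
```

View pics/t1.png

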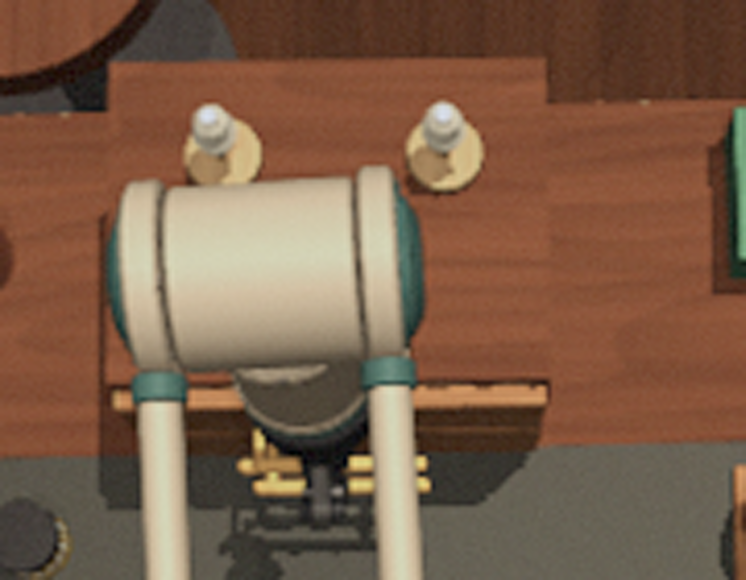

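carry_out(rows=[[[-0.4,0.5,1.0,0,-0.02],[-0.4,0,0,-3,0],[-0.4,0,0,-3,0],[-0.4,0,0,-3,0],[-0.4,0,0,-2,0],[-0.4,0,0,-1,0],[-0.4,0,0,-1,0],[-0.4,0,0,-1,0],[-0.4,0,0,-1,0],[-0.4,0,0,0,0]]])

```text
clock: 4.9
position: [0.6264, 0.1054, 0.1501]
ee_rot: [0.0, 1.0, -0.007, -0.001]
contact_force: [-0.4, 0.9, 0.1]
width: 0.0255
```

```bash
python3 - <<'E'
from h import *
p=shot('side'); st(); crop(p,(190,120,350,270),'s2')
E
```

```text
t 4.95 pos [0.6269 0.1055 0.1509] yaw -0.013 tilt 1.0 F [ 0.6 -0.2  0.6] M [-0.03 -0.02  0.  ] w 0.0254 q6 0.07
scale 3.8666666666666667
```

View pics/s2.png

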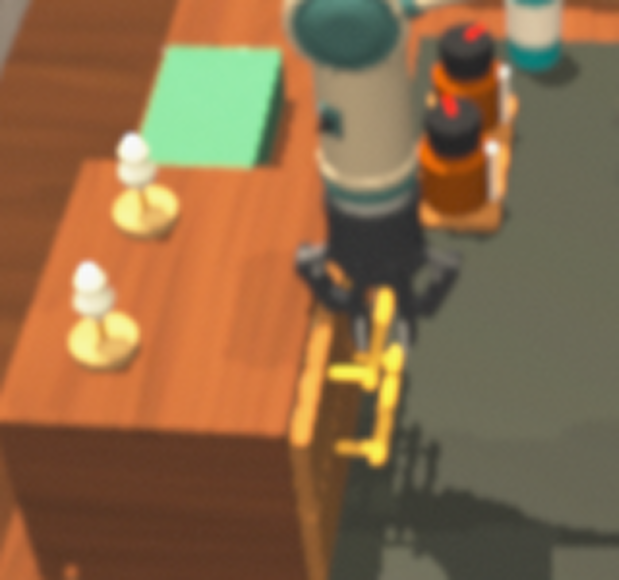

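The fingers straddle the upper bar, around crop pixel (385,310), and there is no contact force. I'll close on it.

carry_out(rows=[[[-1,0,0,0,0],[-1,0,0,0,0],[-1,0,0,0,0],[-1,0,0,0,0],[-1,0,0,0,0]]], force=30)

```text
clock: 5.45
position: [0.6277, 0.1056, 0.152]
ee_rot: [-0.0, 1.0, -0.006, 0.001]
contact_force: [1.0, -0.5, 1.5]
width: 0.0098
```

```bash
python3 -c "
from h import *
st()"
```

```text
t 5.45 pos [0.6277 0.1056 0.152 ] yaw -0.013 tilt 1.0 F [ 1.  -0.5  1.5] M [ 0.03 -0.17  0.02] w 0.0098 q6 0.07
```

carry_out(rows=[[[-1,-0.5,0,0,0],[-1,-1.5,0,0,0],[-1,-1.5,0,0,0],[-1,-1.5,0,0,0],[-1,-1.5,0,0,0],[-1,-1.5,0.1,0,0],[-1,-1.5,0,0,0],[-1,-1.5,0,0,0],[-1,-1.5,0,0,0],[-1,-1.5,0.1,0,0],[-1,-1.5,0,0,0],[-1,0,0,0,0]]])

```text
clock: 6.65
position: [0.4689, 0.1073, 0.1519]
ee_rot: [0.0, 1.0, -0.006, -0.001]
contact_force: [-0.9, -2.2, 6.1]
width: 0.0095
```

carry_out(rows=[[[-1,-0.5,0,0,0],[-1,-0.4,0,0,0],[-1,-0.3,0,0,0],[-1,0,0,0,0]]])

```text
clock: 7.05
position: [0.4638, 0.1074, 0.152]
ee_rot: [0.0, 1.0, -0.006, 0.004]
contact_force: [7.3, -0.2, 0.1]
width: 0.0099
```

```bash
python3 - <<'E'
from h import *
st();p=shot('side','s3'); crop(p,(190,120,390,270),'s3c')
E
```

```text
t 7.05 pos [0.4638 0.1074 0.152 ] yaw -0.013 tilt 1.0 F [ 7.3 -0.2  0.1] M [-0.17 -1.29 -0.02] w 0.0099 q6 0.1
scale 3.8666666666666667
```

View pics/s3c.png

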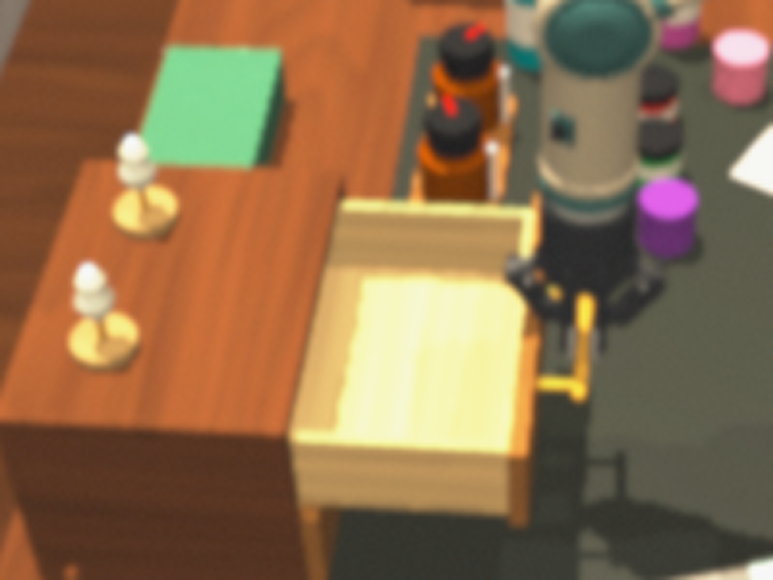

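carry_out(rows=[[[-1,-0.3,0,0,0],[-1,-0.2,0,0,0],[-1,0,0,0,0]]])

```text
clock: 7.4
position: [0.4638, 0.1074, 0.1521]
ee_rot: [-0.0, 1.0, -0.007, 0.009]
contact_force: [18.0, -2.2, -10.4]
width: 0.0095
```

```bash
python3 -c "
from h import *
st()"
```

```text
t 7.4 pos [0.4638 0.1074 0.1521] yaw -0.013 tilt 0.9998 F [ 18.   -2.2 -10.4] M [-0.2  -2.83 -0.03] w 0.0095 q6 0.1
```

carry_out(rows=[[[-1,0.4,0,0,0],[-1,0.4,0,0,0],[-0.4,0,0,0,0],[-0.4,0,0,0,0],[-0.4,0,0,0,0],[-0.4,0,0,2,0],[-0.4,0,0,3,0],[-0.4,0,0,4,0],[-0.4,0,0,4,0],[-0.4,0,0,0,0]]])

```text
clock: 8.4
position: [0.4656, 0.1079, 0.2864]
ee_rot: [-0.001, 1.0, -0.006, 0.005]
contact_force: [1.2, 0.2, 0.2]
width: 0.0256
```

```bash
python3 - <<'E'
from h import *
st();p=shot('top','t4'); crop(p,(180,60,480,285),'t4c')
for n in ['pot_green','pot_red','pot_yellow','pot_blue','pot_white']:
    print(n,[(np.round(b['xy']),round(b['confidence'],2),np.round(onz(p,b['xy'],.04)[:2],3)) for b in finder.boxes_of(p,n)][:5])
E
```

```text
t 8.4 pos [0.4656 0.1079 0.2864] yaw -0.013 tilt 0.9999 F [1.2 0.2 0.2] M [-0.02 -0.01 -0.03] w 0.0256 q6 0.09
scale 2.577777777777778
pot_green [(array([412., 245.]), 0.71, array([ 0.411, -0.292]))]
pot_red [(array([459., 272.]), 0.81, array([ 0.323, -0.432])), (array([380., 252.]), 0.68, array([ 0.391, -0.191])), (array([440., 244.]), 0.62, array([ 0.412, -0.379]))]
pot_yellow []
pot_blue [(array([410., 243.]), 0.31, array([ 0.417, -0.285]))]
pot_white [(array([160., 210.]), 0.23, array([0.538, 0.49 ]))]
```

View pics/t4c.png

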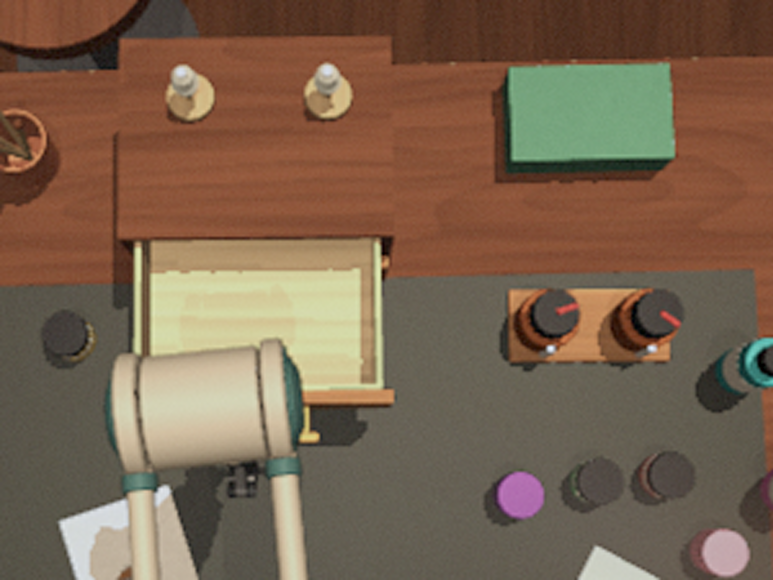

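```bash
python3 - <<'E'
from h import *
p=shot('side'); 
print([onz(p,q,.054)[:2].round(4) for q in [(359.4,155.1),(358.3,141.5)]])
crop(p,(250,90,430,220),'s5'); crop(p,(260,260,330,330),'s6')
p=shot('top')
i=lambda u,v:onz(p,(180+u/2.5778,60+v/2.5778),.054)[:2].round(4)
print(i(600,482),i(670,475),i(68,335))
j=lambda u,v,z:onz(p,(180+u/2.5778,60+v/2.5778),z)[:2].round(4)
print('drawer wall tops',j(150,240,.183),j(375,240,.183),j(378,388,.183),'chest front',j(120,237,.205),j(392,237,.205),'panel outer',j(392,403,.19))
E
```

```text
[array([ 0.4064, -0.2847]), array([ 0.4122, -0.3681])]
scale 4.333333333333333
scale 8.285714285714286
[ 0.4044 -0.2908] [ 0.4107 -0.3749] [0.5964 0.3433]
drawer wall tops [0.682  0.2225] [ 0.6762 -0.0258] [ 0.5121 -0.0247] chest front [0.6812 0.2513] [ 0.6743 -0.0436] panel outer [ 0.4948 -0.0392]
```

View pics/s5.png

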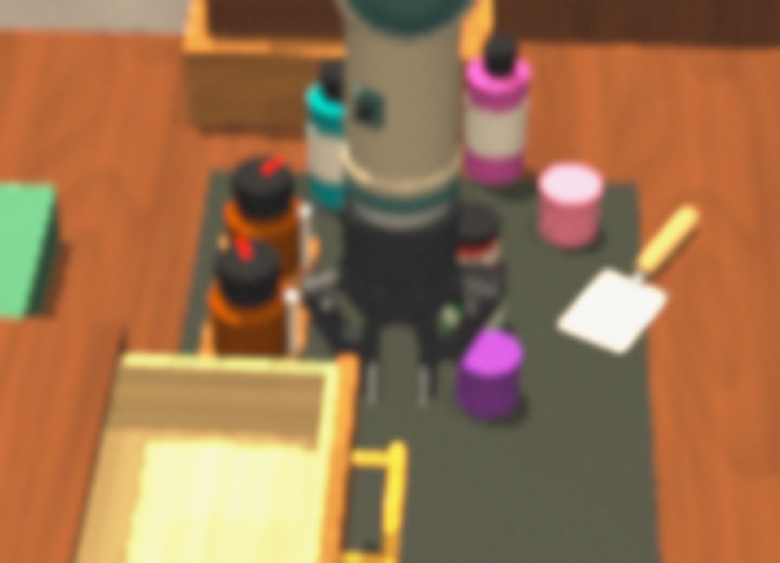

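View pics/s6.png

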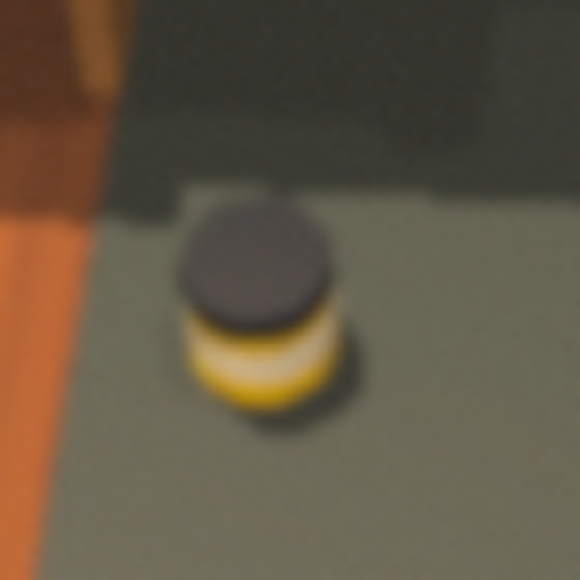

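carry_out(rows=[[[0.7,-0.5,-3.6,0,0],[0.7,-0.5,-3.6,0,0],[0.7,-0.5,-3.6,0,0],[0.7,-0.5,-3.6,0,0],[0.7,-0.5,-3.6,-1,0],[0.7,-0.5,-3.6,-1,0],[0.7,-0.5,-3.6,-1,0],[0.7,-0.5,-3.6,-1,0],[0.7,-0.5,-3.6,-1,0],[0.7,-0.5,-3.6,-1,0],[0.7,-0.5,-3.7,-1,0],[0.7,0,0,0,0]]])

```text
clock: 10.0
position: [0.4069, -0.2932, 0.2091]
ee_rot: [-0.0, 1.0, -0.009, -0.001]
contact_force: [-0.4, 0.1, 0.1]
width: 0.0728
```

```bash
python3 - <<'E'
from h import *
st();p=shot('side'); crop(p,(300,90,430,210),'s7')
E
```

```text
t 10.0 pos [ 0.4069 -0.2932  0.2091] yaw -0.017 tilt 1.0 F [-0.4  0.1  0.1] M [0.03 0.02 0.06] w 0.0728 q6 -0.74
scale 4.833333333333333
```

View pics/s7.png

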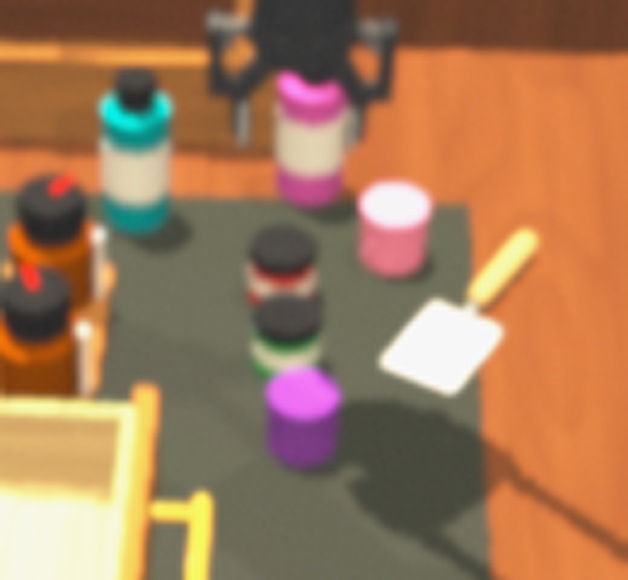

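carry_out(rows=[[[0.7,0,0.4,-4,0],[0.7,0,0,-4,0],[0.7,0,0,-4,0],[0.7,0,0,-3,0],[0.7,0,0,-2,0],[0.7,0,0,-2.1,0],[0.7,0,0,0,0],[-0.6,0,0,0,0],[-0.6,0,0,0,0],[-0.6,0,0,0,0],[-0.6,0,0,0,0]]], force=30)

```text
clock: 11.15
position: [0.4087, -0.2858, 0.0213]
ee_rot: [0.001, 1.0, -0.007, 0.001]
contact_force: [1.2, 1.6, 2.5]
width: 0.053
```

carry_out(rows=[[[-0.6,0,0,0,0],[-0.6,0,0,2,0],[-0.6,0,0,3,0],[-0.6,0,0,3,0],[-0.6,0,0,0,0]]])

```text
clock: 11.65
position: [0.4103, -0.2876, 0.1039]
ee_rot: [0.003, 1.0, -0.007, 0.003]
contact_force: [0.3, -0.3, -2.4]
width: 0.0531
```

```bash
python3 - <<'E'
from h import *
st();p=shot('side'); crop(p,(300,90,430,210),'s8')
E
```

```text
t 11.65 pos [ 0.4103 -0.2876  0.1039] yaw -0.013 tilt 1.0 F [ 0.3 -0.3 -2.4] M [-0.02 -0.1   0.03] w 0.0531 q6 -0.74
scale 4.833333333333333
```

View pics/s8.png

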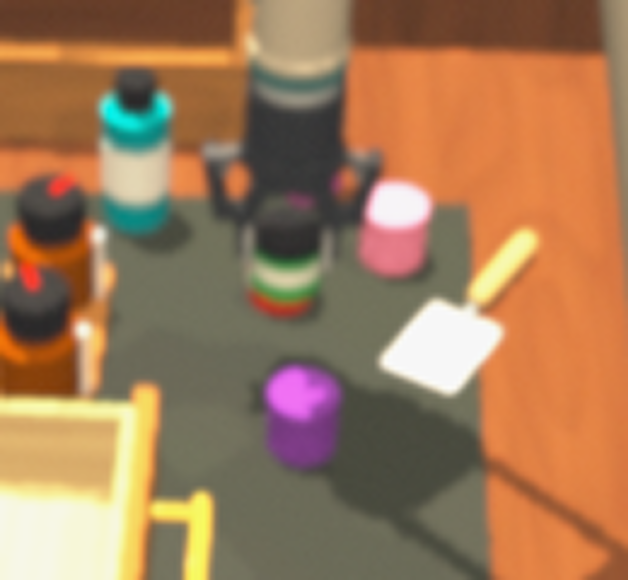

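carry_out(rows=[[[-0.6,0,0,4,0],[-0.6,0,0,4,0],[-0.6,0,1.0,4,0],[-0.6,0,3.0,3,0],[-0.6,1.0,3.8,0,0],[-0.6,1.5,3.8,0,0],[-0.6,2.5,3.8,0,0],[-0.6,2.5,3.8,0,0],[-0.6,3.0,3.8,0,0],[-0.6,3.0,3.8,0,0],[-0.6,3.0,3.2,0,0],[-0.6,1.5,0.8,0,0]]])

```text
clock: 12.9
position: [0.5894, 0.0264, 0.2475]
ee_rot: [-0.001, 1.0, -0.005, -0.001]
contact_force: [0.1, -1.1, -1.8]
width: 0.0528
```

```bash
python3 - <<'E'
from h import *
st();p=shot('side'); crop(p,(190,120,390,270),'s9')
E
```

```text
t 12.9 pos [0.5894 0.0264 0.2475] yaw -0.009 tilt 1.0 F [ 0.1 -1.1 -1.8] M [-0.04 -0.03 -0.03] w 0.0528 q6 -0.07
scale 3.8666666666666667
```

View pics/s9.png

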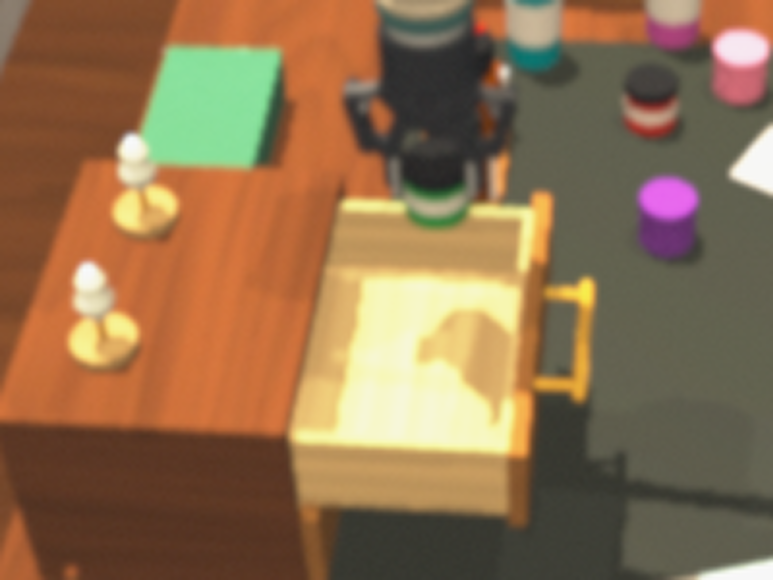

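carry_out(rows=[[[-0.6,0,-0.4,-3,0],[-0.6,0,0,-3,0],[-0.6,0,0,-2,0],[-0.6,0,0,-1.5,0],[-0.6,0,0,-1,0],[-0.6,0,0,-0.5,0],[-0.6,0,0,-0.2,0],[-0.6,0,0,0,0]]])

```text
clock: 13.75
position: [0.5882, 0.0184, 0.1385]
ee_rot: [0.0, 1.0, -0.007, 0.0]
contact_force: [0.1, 0.2, -1.4]
width: 0.0533
```

```bash
python3 - <<'E'
from h import *
st()
E
```

```text
t 13.75 pos [0.5882 0.0184 0.1385] yaw -0.013 tilt 1.0 F [ 0.1  0.2 -1.4] M [ 0.03 -0.04  0.04] w 0.0533 q6 -0.07
```

Lower the last few millimetres, release partly, then rise.

carry_out(rows=[[[-0.6,0,0,-0.3,0],[-0.6,0,0,-0.1,0],[-0.6,0,0,0,0],[0.7,0,0,0,0],[0.7,0,0,0,0],[0.7,0,0,0,0],[0.7,0,0,2,0],[0.7,0,0,3,0],[0.7,0,0,4,0],[0.7,0,0,4,0]]])

```text
clock: 14.75
position: [0.5878, 0.0186, 0.2656]
ee_rot: [-0.0, 1.0, -0.006, -0.0]
contact_force: [1.0, -0.0, -0.4]
width: 0.0727
```

```bash
python3 - <<'E'
from h import *
st();p=shot('side'); crop(p,(190,90,430,270),'s10')
E
```

```text
t 14.75 pos [0.5878 0.0186 0.2656] yaw -0.013 tilt 1.0 F [ 1.  -0.  -0.4] M [0.06 0.02 0.01] w 0.0727 q6 -0.07
scale 3.2222222222222223
```

View pics/s10.png

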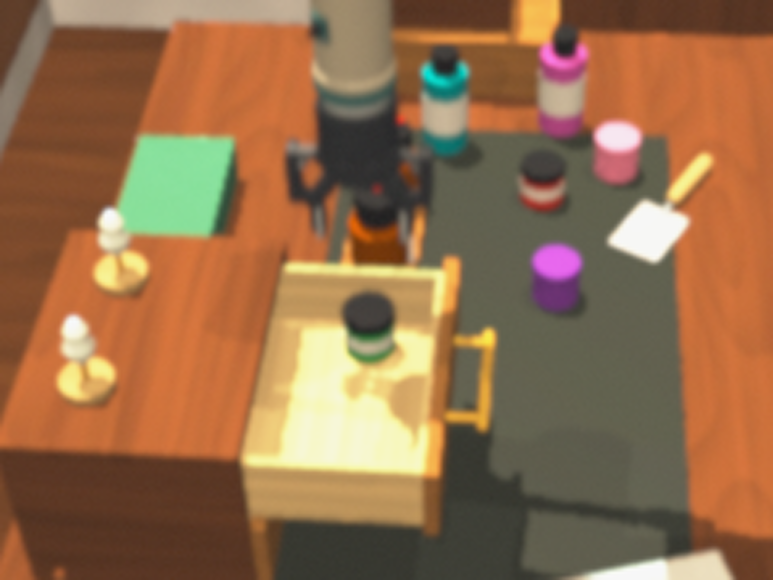

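```bash
python3 - <<'E'
from h import *
p=shot('top'); crop(p,(360,150,520,310),'t11')
print(onz(p,(355+540/3.7,150+371/3.7),.145))
print(onz(p,(355+314/3.7,150+348/3.7),.054))
p=shot('side'); print(onz(p,(358.5,141.2),.054))
E
```

```text
scale 3.625
[ 0.38877642 -0.52378644  0.145     ]
[ 0.41137894 -0.37474357  0.054     ]
[ 0.41141766 -0.37002378  0.054     ]
```

carry_out(rows=[[[0.7,-1.4,-3.2,0,0],[0.7,-1.5,-3.3,0,0],[0.7,-1.5,-3.3,0,0],[0.7,-1.5,-3.3,0,0],[0.7,-1.5,-3.3,0,0],[0.7,-1.5,-3.3,0,0],[0.7,-1.5,-3.3,0,0],[0.7,-1.5,-3.3,0,0],[0.7,-1.5,-3.3,0,0],[0.7,-1.5,-3.3,0,0],[0.7,-1.5,-3.3,0,0],[0.7,-1.2,-2.9,0,0]]])

```text
clock: 16.1
position: [0.4106, -0.3735, 0.263]
ee_rot: [-0.001, 1.0, -0.007, -0.001]
contact_force: [0.3, -0.7, 0.2]
width: 0.0727
```

```bash
python3 - <<'E'
from h import *
st();p=shot('side'); crop(p,(300,90,430,210),'s12')
E
```

```text
t 16.1 pos [ 0.4106 -0.3735  0.263 ] yaw -0.014 tilt 1.0 F [ 0.3 -0.7  0.2] M [ 0.03 -0.02  0.  ] w 0.0727 q6 -0.85
scale 4.833333333333333
```

View pics/s12.png

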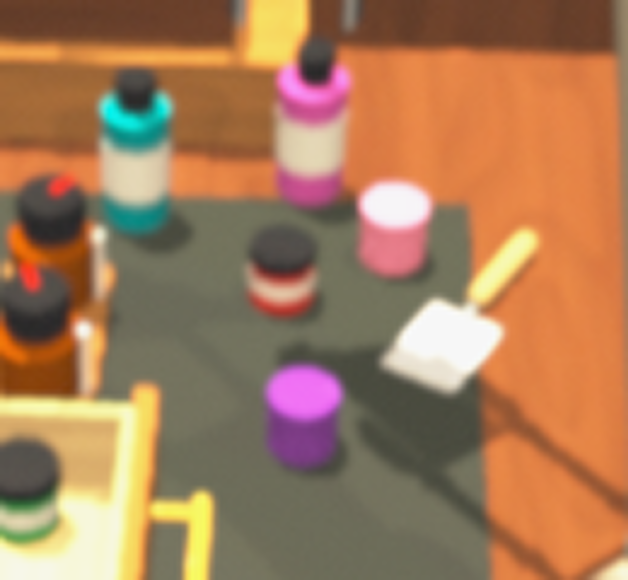

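carry_out(rows=[[[0.7,0.1,0.1,-4.5,0],[0.7,0,0,-4.5,0],[0.7,0,0,-4.5,0],[0.7,0,0,-4.5,0],[0.7,0,0,-2.5,0],[0.7,0,0,-2,0],[0.7,0,0,-1.7,0],[0.7,0,0,0,0],[-0.6,0,0,0,0],[-0.6,0,0,0,0],[-0.6,0,0,0,0],[-0.6,0,0,0,0]]])

```text
clock: 17.35
position: [0.4133, -0.3717, 0.023]
ee_rot: [0.0, 1.0, -0.006, 0.0]
contact_force: [-0.4, -0.1, -1.2]
width: 0.0534
```

carry_out(rows=[[[-0.6,0,0,0,0],[-0.6,0,0,2,0],[-0.6,0,0,4,0],[-0.6,0,0,4,0],[-0.6,0,0,4,0],[-0.6,0,0,4,0],[-0.6,0,0,4,0],[-0.6,0,0,0,0]]])

```text
clock: 18.15
position: [0.4154, -0.374, 0.2489]
ee_rot: [0.005, 1.0, -0.006, 0.004]
contact_force: [1.3, -0.8, -1.7]
width: 0.0533
```

```bash
python3 - <<'E'
from h import *
st();p=shot('side'); crop(p,(300,60,430,180),'s13')
E
```

```text
t 18.15 pos [ 0.4154 -0.374   0.2489] yaw -0.013 tilt 0.9999 F [ 1.3 -0.8 -1.7] M [ 0.02  0.01 -0.  ] w 0.0533 q6 -0.84
scale 4.833333333333333
```

View pics/s13.png

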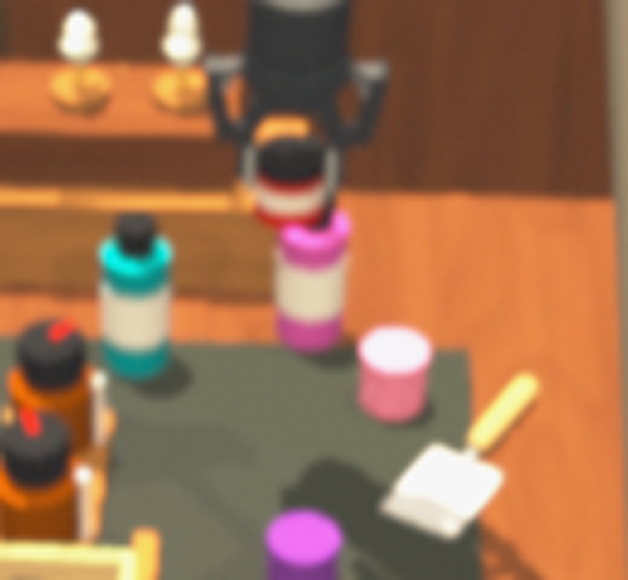

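carry_out(rows=[[[-0.6,0.8,2.0,0,0],[-0.6,1.2,4.0,0,0],[-0.6,1.5,4.3,0,0],[-0.6,1.5,4.3,0,0],[-0.6,1.5,4.3,0,0],[-0.6,1.6,4.3,0,0],[-0.6,1.6,4.3,0,0],[-0.6,1.6,4.3,0,0],[-0.6,1.6,4.3,0,0],[-0.6,1.6,4.3,0,0],[-0.6,1.6,4.3,0,0],[-0.6,1.2,2.7,0,0]]])

```text
clock: 19.4
position: [0.5855, 0.1057, 0.2402]
ee_rot: [-0.001, 1.0, -0.005, -0.002]
contact_force: [0.0, -0.1, -1.2]
width: 0.0533
```

```bash
python3 - <<'E'
from h import *
st();p=shot('side'); crop(p,(190,120,390,270),'s14');st()
E
```

```text
t 19.4 pos [0.5855 0.1057 0.2402] yaw -0.011 tilt 1.0 F [ 0.  -0.1 -1.2] M [0.01 0.06 0.02] w 0.0533 q6 0.07
scale 3.8666666666666667
t 19.45 pos [0.5875 0.1095 0.24  ] yaw -0.009 tilt 1.0 F [ 2.7  2.8 -1.1] M [ 0.11 -0.09 -0.02] w 0.0531 q6 0.07
```

View pics/s14.png

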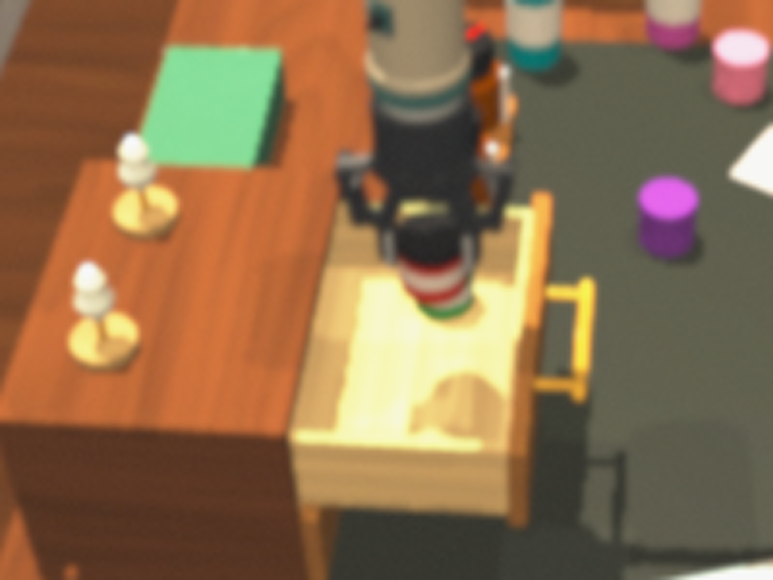

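carry_out(rows=[[[-0.6,0,-0.5,0,0],[-0.6,0,0,-3,0],[-0.6,0,0,-3,0],[-0.6,0,0,-2,0],[-0.6,0,0,-1.2,0],[-0.6,0,0,-0.8,0],[-0.6,0,0,0,0]]])

```text
clock: 20.15
position: [0.5854, 0.0968, 0.1414]
ee_rot: [0.0, 1.0, -0.007, -0.001]
contact_force: [-0.0, -1.1, -1.3]
width: 0.0532
```

```bash
python3 - <<'E'
from h import *
st()
E
```

```text
t 20.15 pos [0.5854 0.0968 0.1414] yaw -0.014 tilt 1.0 F [-0.  -1.1 -1.3] M [ 0.03 -0.03  0.05] w 0.0532 q6 0.06
```

carry_out(rows=[[[-0.6,0,0.2,-0.3,0],[-0.6,0,0,-0.2,0],[-0.6,0,0,0,0],[0.7,0,0,0,0],[0.7,0,0,0,0],[0.7,0,0,0,0],[0.7,0,0,2,0],[0.7,0,0,3,0],[0.7,0,0,4,0],[0.7,0,0,4,0]]])

```text
clock: 21.15
position: [0.5858, 0.0995, 0.2686]
ee_rot: [0.0, 1.0, -0.006, -0.0]
contact_force: [1.0, 0.1, 0.7]
width: 0.0727
```

```bash
python3 - <<'E'
from h import *
st();p=shot('side'); crop(p,(190,140,390,330),'s15')
p=shot('top');crop(p,(140,120,300,260),'t15')
E
```

```text
t 21.15 pos [0.5858 0.0995 0.2686] yaw -0.013 tilt 1.0 F [1.  0.1 0.7] M [ 0.01 -0.01 -0.03] w 0.0727 q6 0.06
scale 3.0526315789473686
scale 4.142857142857143
```

View pics/s15.png

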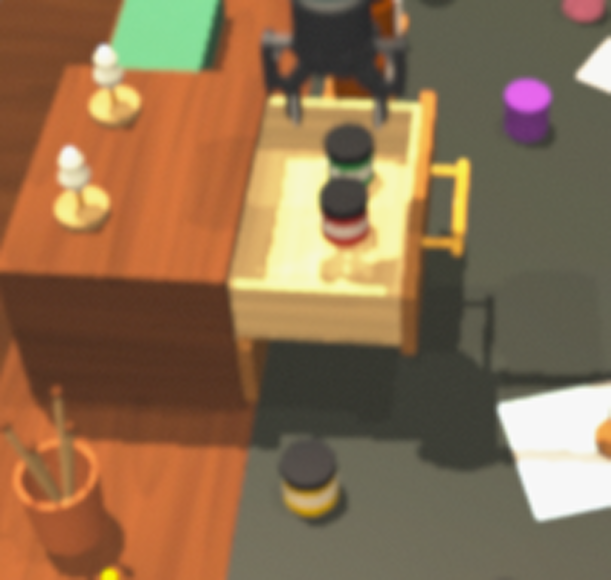

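View pics/t15.png

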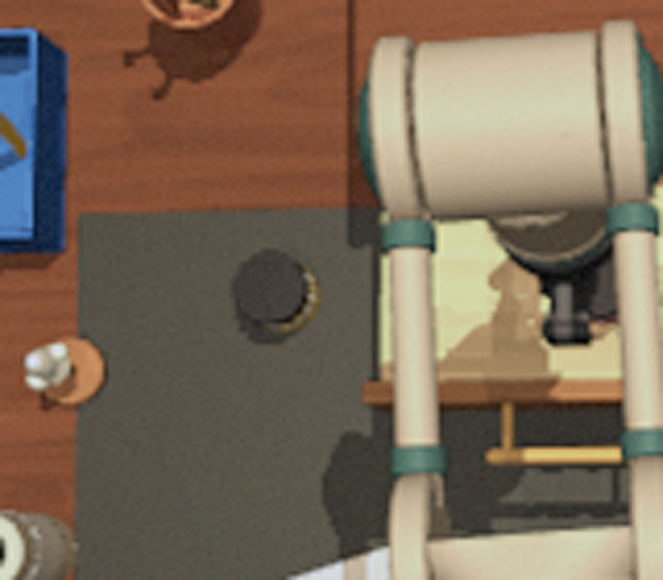

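```bash
python3 - <<'E'
from h import *
st();p=shot('side');print(onz(p,(190+308/3.0526,140+465/3.0526),.054))
p=shot('top');print(onz(p,(140+271/4.143,120+287/4.143),.054))
E
```

```text
t 21.25 pos [0.5894 0.0997 0.2741] yaw -0.013 tilt 0.9999 F [0.2 0.7 0.3] M [-0.04 -0.06 -0.04] w 0.0728 q6 0.06
[0.59785686 0.35476208 0.054     ]
[0.59865005 0.34634329 0.054     ]
```

carry_out(rows=[[[0.7,0.1,3.5,0,0],[0.7,0.1,3.6,0,0],[0.7,0.1,3.6,0,0],[0.7,0.1,3.6,-1,0],[0.7,0.2,3.6,-1,0],[0.7,0.2,3.6,-2,0],[0.7,0.1,3.4,-2,0],[0.7,0,0,0,0]]])

```text
clock: 22.15
position: [0.592, 0.3518, 0.2011]
ee_rot: [0.001, 1.0, -0.004, -0.005]
contact_force: [-0.2, -0.7, -1.0]
width: 0.0726
```

```bash
python3 - <<'E'
from h import *
st();p=shot('side'); crop(p,(220,180,350,330),'s16')
E
```

```text
t 22.15 pos [0.592  0.3518 0.2011] yaw -0.009 tilt 1.0 F [-0.2 -0.7 -1. ] M [-0.02  0.04  0.01] w 0.0726 q6 0.44
scale 3.8666666666666667
```

View pics/s16.png

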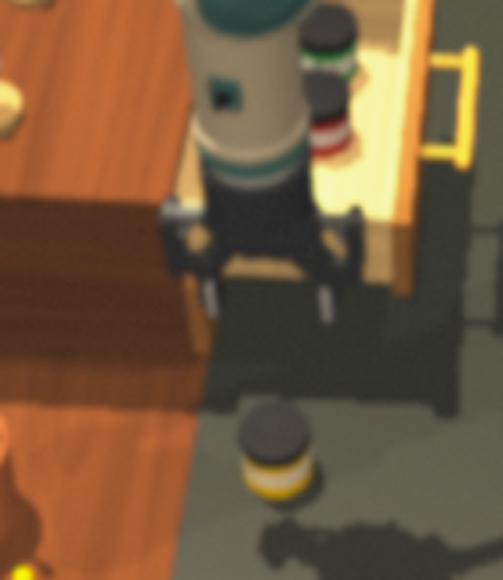

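carry_out(rows=[[[0.7,0.5,-0.2,-4,0],[0.7,0,0,-4,0],[0.7,0,0,-4,0],[0.7,0,0,-2.5,0],[0.7,0,0,-2,0],[0.7,0,0,-1.5,0],[0.7,0,0,0,0],[-0.6,0,0,0,0],[-0.6,0,0,0,0],[-0.6,0,0,0,0],[-0.6,0,0,0,0],[-0.6,0,0,0,0]]])

```text
clock: 23.4
position: [0.6009, 0.3468, 0.0287]
ee_rot: [-0.0, 1.0, -0.006, 0.001]
contact_force: [0.5, -0.5, 4.7]
width: 0.0531
```

carry_out(rows=[[[-0.6,0,0,2,0],[-0.6,0,0,4,0],[-0.6,0,0,4,0],[-0.6,0,0,4,0],[-0.6,0,0,4,0],[-0.6,0,0,4.5,0],[-0.6,0,0,0,0]]])

```text
clock: 24.1
position: [0.6029, 0.3481, 0.2602]
ee_rot: [-0.003, 1.0, -0.006, 0.006]
contact_force: [0.6, 1.0, -1.3]
width: 0.0531
```

```bash
python3 - <<'E'
from h import *
st();p=shot('side'); crop(p,(220,180,350,330),'s17')
E
```

```text
t 24.1 pos [0.6029 0.3481 0.2602] yaw -0.013 tilt 0.9999 F [ 0.6  1.  -1.3] M [ 0.03 -0.05 -0.02] w 0.0531 q6 0.44
scale 3.8666666666666667
```

View pics/s17.png

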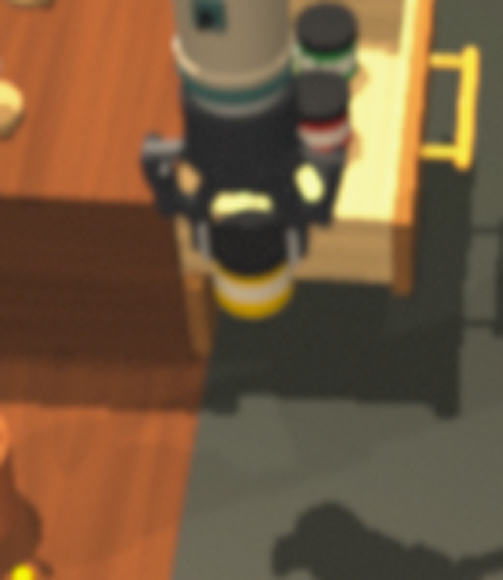

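carry_out(rows=[[[-0.6,-0.2,-2.0,0,0],[-0.6,-0.2,-3.0,0,0],[-0.6,-0.2,-3.0,0,0],[-0.6,-0.2,-3.0,0,0],[-0.6,-0.2,-3.0,0,0],[-0.6,-0.3,-2.6,0,0],[-0.6,0,0,0,0],[-0.6,0,0,-3,0],[-0.6,0,0,-3,0],[-0.6,0,0,-2.5,0],[-0.6,0,0,-1.5,0],[-0.6,0,0,0,0]]])

```text
clock: 25.35
position: [0.584, 0.1807, 0.1479]
ee_rot: [0.001, 1.0, -0.006, -0.004]
contact_force: [0.6, -0.4, -2.2]
width: 0.0531
```

```bash
python3 - <<'E'
from h import *
st();p=shot('side'); crop(p,(220,150,350,290),'s18');st()
E
```

```text
t 25.35 pos [0.584  0.1807 0.1479] yaw -0.013 tilt 1.0 F [ 0.6 -0.4 -2.2] M [-0.    0.05  0.02] w 0.0531 q6 0.2
scale 4.142857142857143
t 25.4 pos [0.5854 0.1809 0.1498] yaw -0.013 tilt 1.0 F [ 0.9 -0.3 -1.6] M [-0.05  0.03 -0.01] w 0.053 q6 0.2
```

View pics/s18.png

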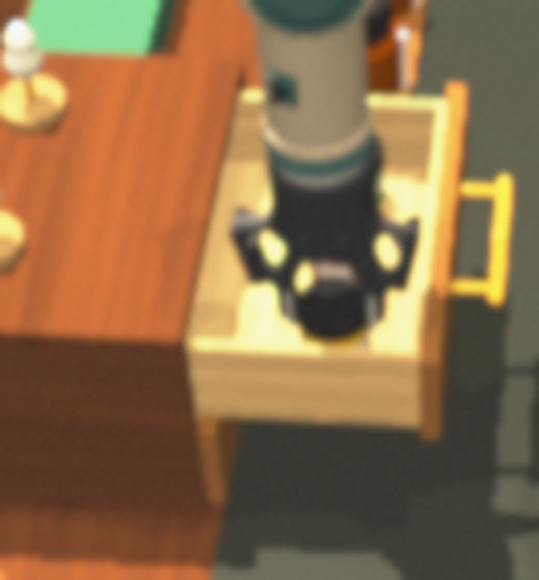

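carry_out(rows=[[[-0.6,0,0,-0.5,0],[-0.6,0,0,-0.3,0],[-0.6,0,0,0,0]]])

```text
clock: 25.7
position: [0.5871, 0.1806, 0.1445]
ee_rot: [-0.0, 1.0, -0.006, 0.0]
contact_force: [-0.6, 0.1, -1.4]
width: 0.0531
```

carry_out(rows=[[[-0.6,0,0,-0.2,0],[-0.6,0,0,-0.2,0],[-0.6,0,0,0,0]]])

```text
clock: 26.0
position: [0.5877, 0.1806, 0.1412]
ee_rot: [-0.0, 1.0, -0.007, 0.001]
contact_force: [0.3, -0.0, 1.9]
width: 0.053
```

```bash
python3 - <<'E'
from h import *
st()
E
```

```text
t 26.0 pos [0.5877 0.1806 0.1412] yaw -0.013 tilt 1.0 F [ 0.3 -0.   1.9] M [0.05 0.07 0.03] w 0.053 q6 0.2
```

Touchdown: the vertical force rose from -1.4 to +1.9 N. Release and rise, then back off towards the robot to look.

carry_out(rows=[[[0.7,0,0,0,0],[0.7,0,0,0,0],[0.7,0,0,0,0],[0.7,0,0,2,0],[0.7,0,0,3,0],[0.7,0,0,4,0],[0.3,0,0,4,0],[0.0,-3,-1,1,0],[-0.4,-3,-1.5,0,0],[-0.4,-3.5,-2,0,0],[-0.4,-3,-2,0,0],[-0.4,0,0,0,0]]])

```text
clock: 27.2
position: [0.4579, 0.1139, 0.2807]
ee_rot: [0.001, 1.0, -0.007, -0.001]
contact_force: [1.4, 0.7, -0.0]
width: 0.0257
```

```bash
python3 - <<'E'
from h import *
st();p=shot('side','s19'); crop(p,(220,150,350,290),'s19c')
p=shot('top','t19')
for n in ['pot_blue','pot_white']:
    print(n,[(np.round(b['xy']),round(b['confidence'],2)) for b in finder.boxes_of(p,n)][:5])
E
```

```text
t 27.2 pos [0.4579 0.1139 0.2807] yaw -0.014 tilt 1.0 F [ 1.4  0.7 -0. ] M [ 0.04 -0.08  0.01] w 0.0257 q6 0.11
scale 4.142857142857143
pot_blue []
pot_white [(array([396., 183.]), 0.59)]
```

View pics/s19c.png

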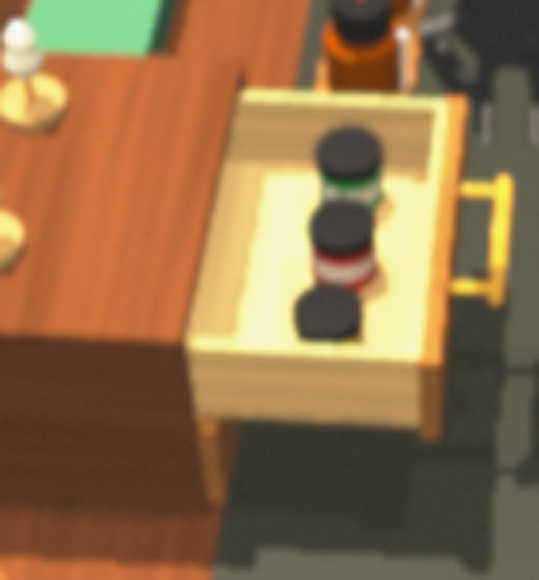

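View pics/t19.png

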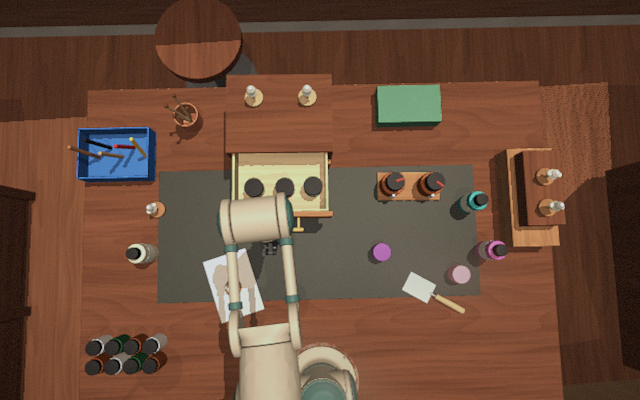

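View pics/s19.png

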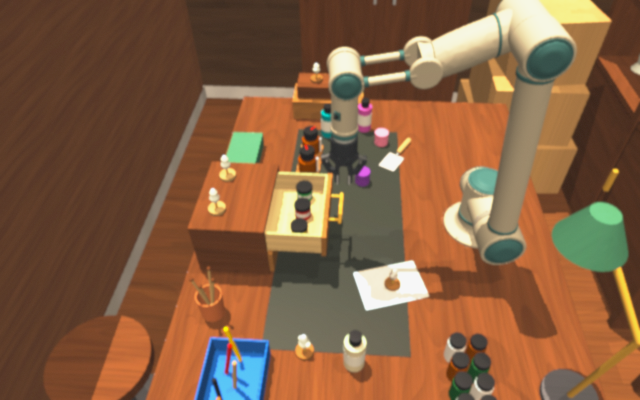

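Three pots stand upright in the drawer, at (254,187), (285,187) and (313,186) in the top view. No blue or white pot appears anywhere on the bench in either view. Next I regrip the handle and push the drawer shut.

carry_out(rows=[[[-0.4,0.5,-0.6,0,0],[-0.4,0,0,-3,0],[-0.4,0,0,-3,0],[-0.4,0,0,-3,0],[-0.4,0,0,-2,0],[-0.4,0,0,-1.4,0],[-0.4,0,0,-0.5,0],[-0.4,0,0,0,0],[-1,0,0,0,0],[-1,0,0,0,0],[-1,0,0,0,0],[-1,0,0,0,0]]])

```text
clock: 28.6
position: [0.4676, 0.1095, 0.1513]
ee_rot: [-0.0, 1.0, -0.006, 0.0]
contact_force: [0.2, 0.9, 0.2]
width: 0.0095
```

```bash
python3 - <<'E'
from h import *
st()
E
```

```text
t 28.6 pos [0.4676 0.1095 0.1513] yaw -0.013 tilt 1.0 F [0.2 0.9 0.2] M [-0.01 -0.18  0.03] w 0.0095 q6 0.1
```

carry_out(rows=[[[-1,0.4,0,0,0],[-1,0.8,0,0,0],[-1,1.2,0,0,0],[-1,1.5,0,0,0],[-1,1.5,0,0,0],[-1,1.5,-0.1,0,0],[-1,1.5,0,0,0],[-1,1.5,0,0,0],[-1,1.5,0,0,0],[-1,1.5,-0.1,0,0],[-1,1.2,0,0,0],[-1,0.8,0,0,0]]])

```text
clock: 29.8
position: [0.6184, 0.1079, 0.1513]
ee_rot: [-0.0, 1.0, -0.007, 0.001]
contact_force: [-1.3, 1.4, 3.9]
width: 0.0096
```

carry_out(rows=[[[-1,0.5,0,0,0],[-1,0.4,0,0,0],[-1,0.4,0,0,0],[-1,0.2,0,0,0],[-1,0,0,0,0]]])

```text
clock: 30.3
position: [0.6293, 0.1077, 0.1513]
ee_rot: [-0.0, 1.0, -0.006, -0.002]
contact_force: [-3.6, 1.2, 5.0]
width: 0.0098
```

```bash
python3 - <<'E'
from h import *
st()
E
```

```text
t 30.3 pos [0.6293 0.1077 0.1513] yaw -0.013 tilt 1.0 F [-3.6  1.2  5. ] M [0.29 0.62 0.02] w 0.0098 q6 0.07
```

carry_out(rows=[[[-1,0.3,0,0,0],[-1,0.3,0,0,0],[-1,0,0,0,0],[-1,0,0,0,0]]])

```text
clock: 30.7
position: [0.6293, 0.1077, 0.1513]
ee_rot: [0.0, 1.0, -0.006, -0.008]
contact_force: [-14.8, 1.5, 11.4]
width: 0.0097
```

```bash
python3 - <<'E'
from h import *
st()
E
```

```text
t 30.7 pos [0.6293 0.1077 0.1513] yaw -0.013 tilt 0.9999 F [-14.8   1.5  11.4] M [0.18 2.42 0.01] w 0.0097 q6 0.07
```

carry_out(rows=[[[-1,-0.4,0,0,0],[-1,-0.3,0,0,0],[-0.4,0,0,0,0],[-0.4,0,0,0,0],[-0.4,0,0,0,0],[-0.4,0,0,2,0],[-0.4,0,0,3,0],[-0.4,0,0,4,0],[-0.4,0,0,3,0],[-0.4,-2,-4,0,0],[-0.4,-2,-4,0,0],[-0.4,0,-4,0,0]]])

```text
clock: 31.9
position: [0.5881, -0.0134, 0.2719]
ee_rot: [0.0, 1.0, -0.006, -0.0]
contact_force: [0.7, -0.5, 0.5]
width: 0.0256
```

```bash
python3 - <<'E'
from h import *
st();p=shot('side'); crop(p,(190,120,350,270),'s20')
p=shot('top'); crop(p,(200,60,480,260),'t20');crop(p,(370,160,460,220),'t20b')
E
```

```text
t 31.9 pos [ 0.5881 -0.0134  0.2719] yaw -0.012 tilt 1.0 F [ 0.7 -0.5  0.5] M [-0.01 -0.06  0.04] w 0.0256 q6 -0.13
scale 3.8666666666666667
scale 2.7857142857142856
scale 8.666666666666666
```

View pics/s20.png

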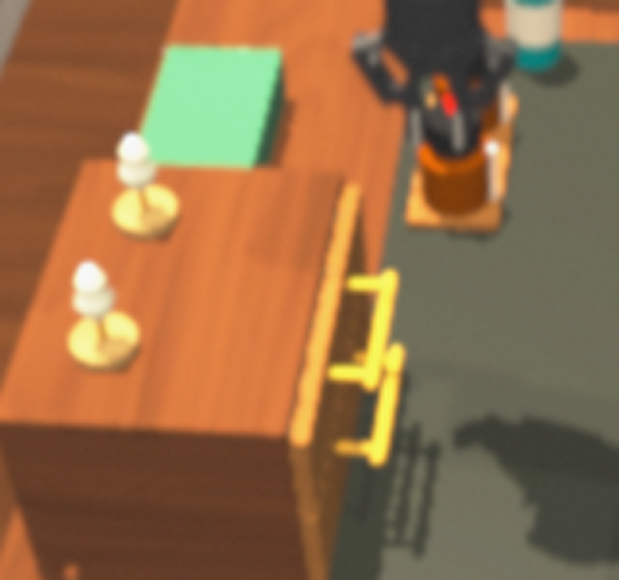

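View pics/t20.png

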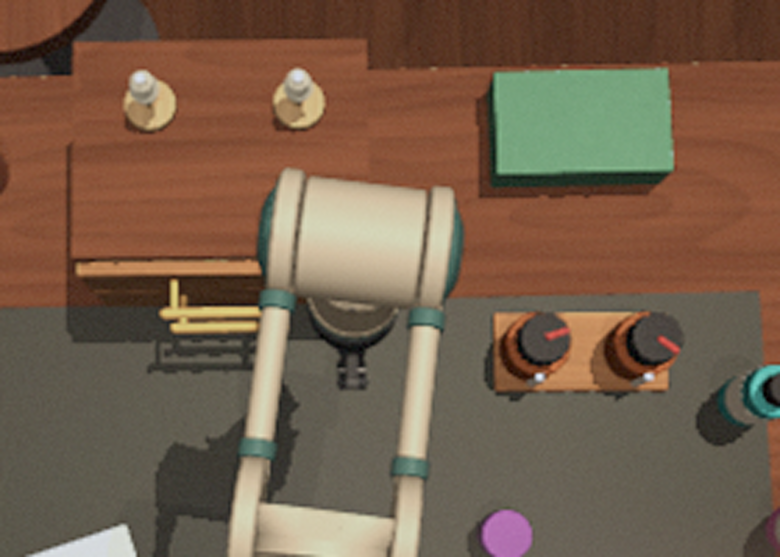

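View pics/t20b.png

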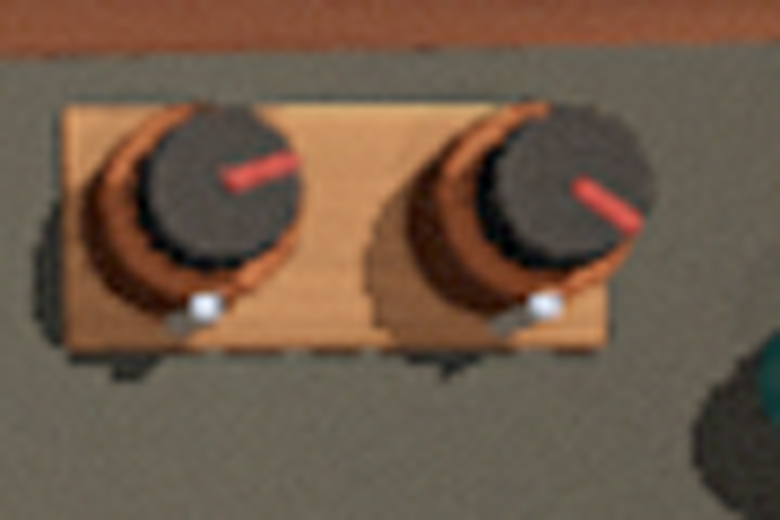

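```bash
python3 - <<'E'
from h import *
p=shot('top')
f=8.6667
P=lambda u,v,z=.116:onz(p,(370+(u+.5)/f-.5,160+(v+.5)/f-.5),z)[:2]
L=P(225,184);Rr=P(576,184);print(L.round(4),Rr.round(4),np.linalg.norm(L-Rr), 'rack y dir', L-Rr)
for c,t in [(L,P(298,160)),(Rr,P(640,226))]:
    d=t-c; a=np.arctan2(d[1],d[0]); # pointer along cap's -x
    print('cap -x dir',a.round(3),'joint (rack yaw0)',(a-np.pi)%(2*np.pi))
print('rack edges',[P(*q,.012).round(4) for q in [(65,105),(70,345),(607,345)]])
p=shot('side');
E
```

```text
[ 0.602  -0.2347] [ 0.5991 -0.3557] 0.12096356648674167 rack y dir [0.00285158 0.12092995]
cap -x dir -1.276 joint (rack yaw0) 1.865868053265407
cap -x dir -2.188 joint (rack yaw0) 0.9533776863131669
rack edges [array([ 0.6488, -0.1962]), array([ 0.5589, -0.1946]), array([ 0.5542, -0.3933])]
```

carry_out(rows=[[[0.7,0.2,-3.6,0,0],[0.7,0.2,-3.7,0,0],[0.7,0.2,-3.7,0,0],[0.7,0.3,-3.7,0,0],[0.7,0.3,-3.7,0,0],[0.7,0.2,-3.7,0,0],[0.7,0,0,-4,0],[0.7,0,0,-4,0],[0.7,0,0,-2,0],[0.7,0,0,0,0],[0.7,0,0,0,0]]])

```text
clock: 33.2
position: [0.605, -0.2328, 0.1715]
ee_rot: [-0.0, 1.0, -0.006, 0.0]
contact_force: [0.1, 0.2, 1.0]
width: 0.0727
```

```bash
python3 - <<'E'
from h import *
st();p=shot('side'); crop(p,(260,90,380,200),'s21');st()
E
```

```text
t 33.2 pos [ 0.605  -0.2328  0.1715] yaw -0.012 tilt 1.0 F [0.1 0.2 1. ] M [-0.    0.04 -0.01] w 0.0727 q6 -0.46
scale 5.2727272727272725
t 33.25 pos [ 0.6056 -0.2332  0.1726] yaw -0.012 tilt 1.0 F [ 0.1 -0.1  0.3] M [0.01 0.02 0.  ] w 0.0725 q6 -0.46
```

View pics/s21.png

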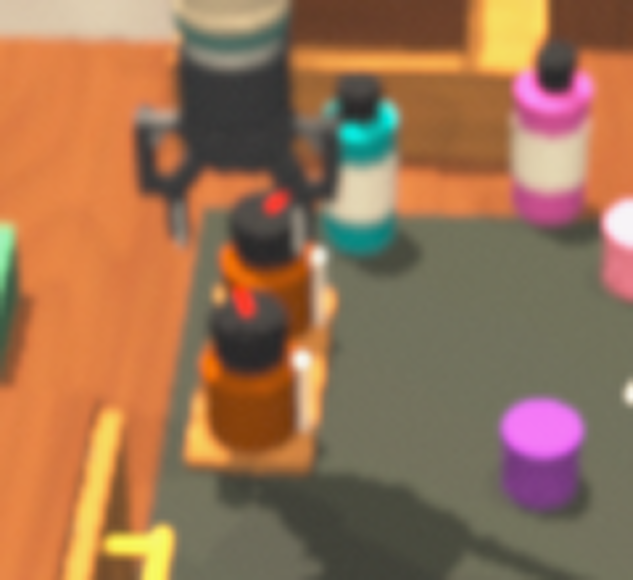

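```bash
python3 - <<'E'
from h import *
p=shot('side'); print(onz(p,(307.4,150.7),.116), onz(p,(260+266/5.2727,90+222/5.2727),.116))
E
```

```text
[ 0.5997395 -0.2254489  0.116    ] [ 0.59820684 -0.33785222  0.116     ]
```

carry_out(rows=[[[0.7,-0.3,-0.1,-3,0],[0.7,0,0,-2,0],[0.7,0,0,-1.5,0],[0.7,0,0,-1.2,0],[0.7,0,0,-0.8,0],[0.7,0,0,0,0]]])

```text
clock: 33.9
position: [0.6011, -0.2343, 0.0861]
ee_rot: [-0.0, 1.0, -0.006, -0.0]
contact_force: [0.2, 0.7, -1.0]
width: 0.0727
```

carry_out(rows=[[[-0.6,0,0,0,0],[-0.6,0,0,0,0],[-0.6,0,0,0,0],[-0.6,0,0,0,0],[-0.6,0,0,0,0]]], force=40)

```text
clock: 34.4
position: [0.6035, -0.2348, 0.088]
ee_rot: [0.001, 1.0, -0.007, 0.003]
contact_force: [5.7, 1.8, 5.1]
width: 0.0528
```

```bash
python3 - <<'E'
from h import *
st()
E
```

```text
t 34.4 pos [ 0.6035 -0.2348  0.088 ] yaw -0.013 tilt 1.0 F [5.7 1.8 5.1] M [ 0.26 -0.8   0.15] w 0.0528 q6 -0.47
```

carry_out(rows=[[[-0.6,0.2,0,0,-0.05],[-0.6,0,0,0,-0.1],[-0.6,0,0,0,-0.14],[-0.6,0,0,0,-0.14],[-0.6,0,0,0,-0.14],[-0.6,0,0,0,-0.14],[-0.6,0,0,0,-0.14],[-0.6,0,0,0,-0.14],[-0.6,0,0,0,-0.14],[-0.6,0,0,0,-0.14],[-0.6,0,0,0,0]]])

```text
clock: 35.5
position: [0.6046, -0.2357, 0.088]
ee_rot: [0.0, 0.8, -0.599, 0.002]
contact_force: [3.9, -0.8, 5.3]
width: 0.0528
```

```bash
python3 - <<'E'
from h import *
st();p=shot('side'); crop(p,(260,90,380,200),'s22')
E
```

```text
t 35.5 pos [ 0.6046 -0.2357  0.088 ] yaw -1.286 tilt 1.0 F [ 3.9 -0.8  5.3] M [-0.09 -0.49 -0.15] w 0.0528 q6 0.81
scale 5.2727272727272725
```

View pics/s22.png

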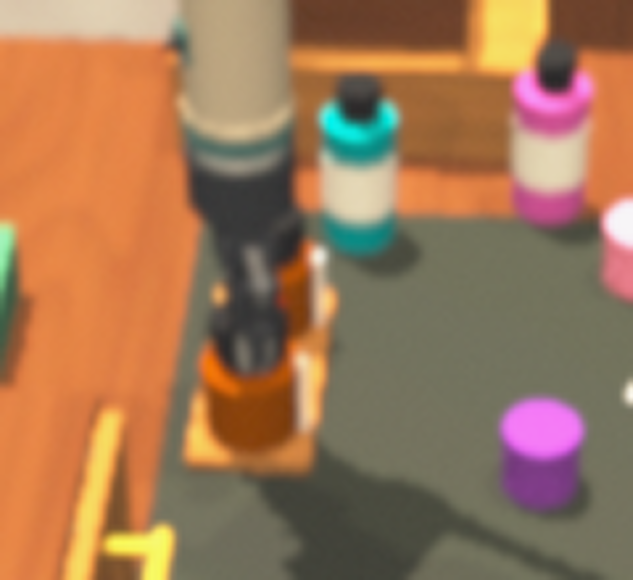

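carry_out(rows=[[[-0.6,0,0,0,-0.12],[-0.6,0,0,0,-0.12],[-0.6,0,0,0,-0.1],[-0.6,0,0,0,-0.1],[-0.6,0,0,0,-0.05],[-0.6,0,0,0,0]]])

```text
clock: 36.15
position: [0.6046, -0.2363, 0.088]
ee_rot: [0.0, -0.632, 0.775, -0.003]
contact_force: [2.9, -1.1, 5.6]
width: 0.0527
```

```bash
python3 - <<'E'
from h import *
st()
E
```

```text
t 36.15 pos [ 0.6046 -0.2363  0.088 ] yaw -1.774 tilt 1.0 F [ 2.9 -1.1  5.6] M [-0.35 -0.49 -0.11] w 0.0527 q6 1.3
```

carry_out(rows=[[[-0.6,0,0,0,-0.05],[-0.6,0,0,0,-0.05],[-0.6,0,0,0,0]]])

```text
clock: 36.45
position: [0.6046, -0.2364, 0.088]
ee_rot: [0.0, -0.592, 0.806, -0.003]
contact_force: [3.0, -2.6, 5.1]
width: 0.0525
```

```bash
python3 - <<'E'
from h import *
st()
E
```

```text
t 36.45 pos [ 0.6046 -0.2364  0.088 ] yaw -1.874 tilt 1.0 F [ 3.  -2.6  5.1] M [-0.32 -0.45 -0.12] w 0.0525 q6 1.4
```

carry_out(rows=[[[-0.6,0,0,0,-0.05],[-0.6,0,0,0,-0.05],[-0.6,0,0,0,0]]])

```text
clock: 36.75
position: [0.6031, -0.2358, 0.0879]
ee_rot: [-0.001, -0.552, 0.834, -0.001]
contact_force: [-0.2, -1.4, 6.9]
width: 0.053
```

```bash
python3 - <<'E'
from h import *
st()
E
```

```text
t 36.75 pos [ 0.6031 -0.2358  0.0879] yaw -1.973 tilt 1.0 F [-0.2 -1.4  6.9] M [-0.14  0.06 -0.07] w 0.053 q6 1.5
```

carry_out(rows=[[[-0.6,0,0,0,-0.05],[-0.6,0,0,0,-0.05],[-0.6,0,0,0,0]]])

```text
clock: 37.05
position: [0.601, -0.2346, 0.0878]
ee_rot: [-0.002, -0.51, 0.86, 0.001]
contact_force: [-4.3, 1.1, 10.0]
width: 0.0528
```

```bash
python3 - <<'E'
from h import *
st();p=shot('side'); crop(p,(270,110,350,190),'s23')
E
```

```text
t 37.05 pos [ 0.601  -0.2346  0.0878] yaw -2.072 tilt 1.0 F [-4.3  1.1 10. ] M [0.33 0.48 0.29] w 0.0528 q6 1.59
scale 7.25
```

View pics/s23.png

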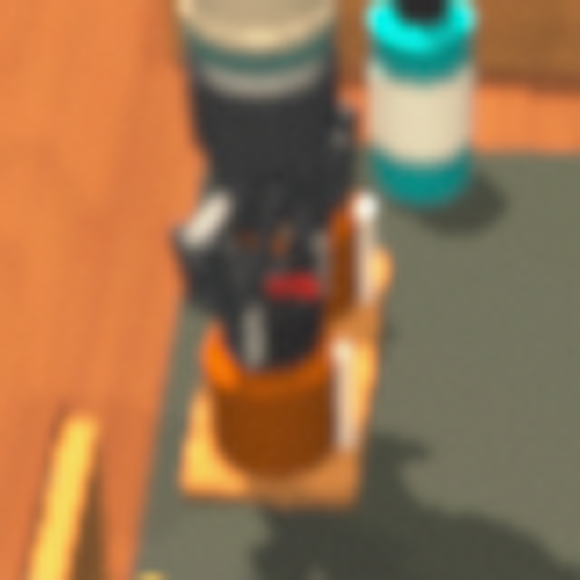

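carry_out(rows=[[[0.7,0,0,0,0],[0.7,0,0,0,0],[0.7,0,0,0,0],[0.7,0,0,2,0],[0.7,0,0,3,0],[0.7,0,0,4,0],[0.7,-3,1,2,0.1],[0.7,-4,1,0,0.14],[0.7,-4,1,0,0.14],[0.7,0,0,0,0.14],[0.7,0,0,0,0.14]]])

```text
clock: 38.2
position: [0.4914, -0.2039, 0.1963]
ee_rot: [0.0, 0.762, -0.647, -0.0]
contact_force: [0.5, 0.3, -0.4]
width: 0.0726
```

```bash
python3 - <<'E'
from h import *
st();p=shot('side'); crop(p,(270,110,350,190),'s24')
p=shot('top'); crop(p,(370,160,460,220),'t24')
E
```

```text
t 38.2 pos [ 0.4914 -0.2039  0.1963] yaw -1.408 tilt 1.0 F [ 0.5  0.3 -0.4] M [-0.05 -0.02  0.  ] w 0.0726 q6 0.88
scale 7.25
scale 8.666666666666666
```

View pics/s24.png

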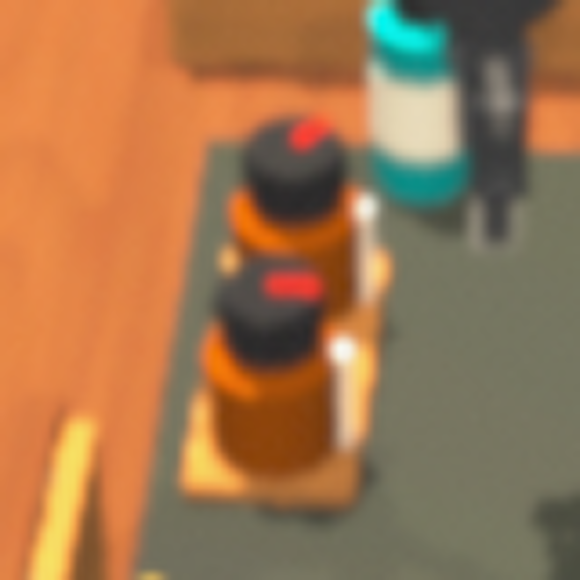

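View pics/t24.png

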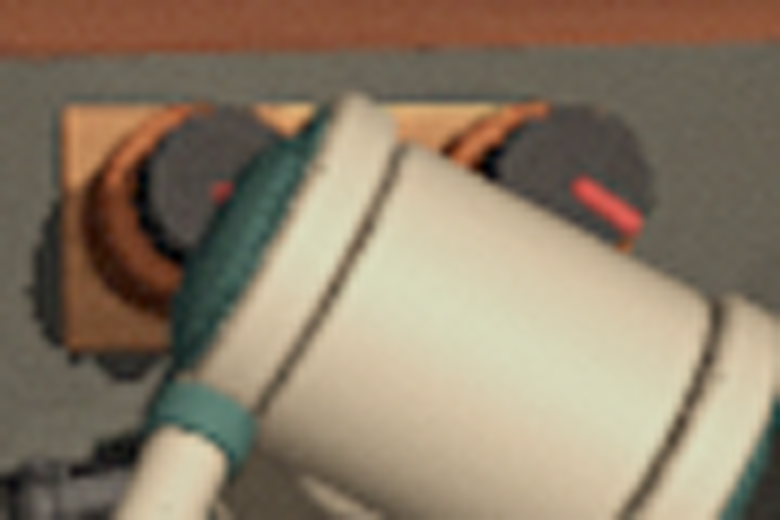

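carry_out(rows=[[[0.7,0,-1.5,1,0.14],[0.7,1.1,-1.5,0,0.14],[0.7,1.1,-1.5,0,0.14],[0.7,1.1,-1.5,0,0.14],[0.7,1.1,-1.5,0,0.14],[0.7,1.1,-1.5,0,0.14],[0.7,1.1,-1.5,0,0.14],[0.7,1.1,-1.5,0,0.14],[0.7,1.1,-1.5,0,0.14],[0.7,1.1,-1.5,0,0.14],[0.7,1.1,0,0,0],[0.7,0,0,0,0]]])

```text
clock: 39.5
position: [0.6043, -0.3541, 0.2053]
ee_rot: [-0.001, 1.0, -0.009, -0.0]
contact_force: [0.0, 0.1, -0.3]
width: 0.0726
```

```bash
python3 - <<'E'
from h import *
st()
E
```

```text
t 39.5 pos [ 0.6043 -0.3541  0.2053] yaw -0.017 tilt 1.0 F [ 0.   0.1 -0.3] M [-0.   -0.    0.02] w 0.0726 q6 -0.61
```

carry_out(rows=[[[0.7,-0.3,-0.1,-3,0],[0.7,0,0,-3,0],[0.7,0,0,-2,0],[0.7,0,0,-1.7,0],[0.7,0,0,-1.2,0],[0.7,0,0,-0.9,0],[0.7,0,0,0,0],[-0.6,0,0,0,0],[-0.6,0,0,0,0],[-0.6,0,0,0,0],[-0.6,0,0,0,0],[-0.6,0,0,0,0]]])

```text
clock: 40.7
position: [0.601, -0.3558, 0.0896]
ee_rot: [0.001, 1.0, -0.007, 0.001]
contact_force: [0.6, 1.1, 5.0]
width: 0.0529
```

```bash
python3 - <<'E'
from h import *
st()
E
```

```text
t 40.7 pos [ 0.601  -0.3558  0.0896] yaw -0.013 tilt 1.0 F [0.6 1.1 5. ] M [ 0.16 -0.16 -0.07] w 0.0529 q6 -0.62
```

carry_out(rows=[[[-0.6,0,0,0,-0.06],[-0.6,0,0,0,-0.12],[-0.6,0,0,0,-0.14],[-0.6,0,0,0,-0.14],[-0.6,0,0,0,-0.14],[-0.6,0,0,0,-0.12],[-0.6,0,0,0,-0.08],[-0.6,0,0,0,0]]])

```text
clock: 41.5
position: [0.6012, -0.3558, 0.0896]
ee_rot: [0.0, 0.918, -0.396, 0.002]
contact_force: [2.1, 0.8, 5.6]
width: 0.0529
```

```bash
python3 - <<'E'
from h import *
st()
E
```

```text
t 41.5 pos [ 0.6012 -0.3558  0.0896] yaw -0.815 tilt 1.0 F [2.1 0.8 5.6] M [ 0.26 -0.1  -0.1 ] w 0.0529 q6 0.18
```

carry_out(rows=[[[-0.6,0,0,0,-0.05],[-0.6,0,0,0,-0.05],[-0.6,0,0,0,0]]])

```text
clock: 41.8
position: [0.6012, -0.3559, 0.0896]
ee_rot: [-0.0, 0.897, -0.441, 0.002]
contact_force: [1.1, 0.4, 5.0]
width: 0.0531
```

```bash
python3 - <<'E'
from h import *
st()
E
```

```text
t 41.8 pos [ 0.6012 -0.3559  0.0896] yaw -0.914 tilt 1.0 F [1.1 0.4 5. ] M [ 0.17 -0.22 -0.15] w 0.0531 q6 0.28
```

carry_out(rows=[[[-0.6,0,0,0,-0.05],[-0.6,0,0,0,-0.05],[-0.6,0,0,0,0]]])

```text
clock: 42.1
position: [0.5997, -0.3567, 0.0896]
ee_rot: [0.001, 0.875, -0.485, 0.001]
contact_force: [-0.3, -1.0, 6.1]
width: 0.0525
```

```bash
python3 - <<'E'
from h import *
st();p=shot('side'); crop(p,(270,110,350,190),'s25')
E
```

```text
t 42.1 pos [ 0.5997 -0.3567  0.0896] yaw -1.012 tilt 1.0 F [-0.3 -1.   6.1] M [-0.11  0.42  0.17] w 0.0525 q6 0.38
scale 7.25
```

View pics/s25.png

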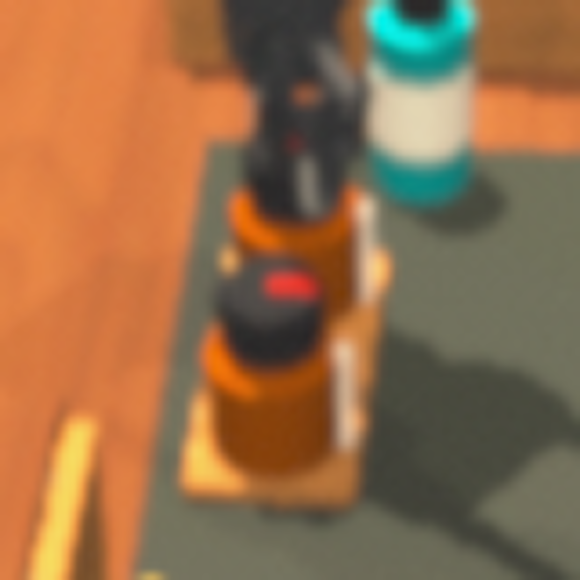

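carry_out(rows=[[[-0.6,0,0,0,-0.05],[-0.6,0,0,0,-0.05],[-0.6,0,0,0,0]]])

```text
clock: 42.45
position: [0.5974, -0.3577, 0.0895]
ee_rot: [0.003, 0.85, -0.527, -0.001]
contact_force: [-5.7, -3.3, 6.9]
width: 0.0526
```

```bash
python3 - <<'E'
from h import *
st()
E
```

```text
t 42.45 pos [ 0.5974 -0.3577  0.0895] yaw -1.11 tilt 1.0 F [-5.7 -3.3  6.9] M [-0.42  1.12  0.77] w 0.0526 q6 0.48
```

Moment rose to 0.77 N m against the stop, so the cap is fully down. Release, lift and clear the view.

carry_out(rows=[[[0.7,0,0,0,0],[0.7,0,0,0,0],[0.7,0,0,0,0],[0.7,0,0,2,0],[0.7,0,0,3,0],[0.7,0,0,4,0],[0.7,0,0,4,0],[0.7,-2,4,2,0.1],[0.7,-2,4,0,0.1],[0.7,-2,4,0,0.1],[0.7,-2,4,0,0.1],[0.7,-2,4,0,0.1]]])

```text
clock: 43.65
position: [0.4991, -0.1538, 0.2381]
ee_rot: [-0.0, 0.954, -0.3, 0.0]
contact_force: [1.4, 0.7, 1.0]
width: 0.0728
```

carry_out(rows=[[[0.7,-2,4,0,0.1],[0.7,-2,4,0,0.1],[0.7,-2,4,0,0.1],[0.7,0,4,0,0.1],[0.7,0,4,0,0],[0.7,0,0,0,0],[0.7,0,0,0,0]]])

```text
clock: 44.35
position: [0.44, 0.0452, 0.2383]
ee_rot: [0.0, 0.994, -0.105, 0.0]
contact_force: [0.1, -0.1, -0.4]
width: 0.0729
```

```bash
python3 - <<'E'
from h import *
st();p=shot('side','s26')
p=shot('top','t26'); crop(p,(370,160,460,220),'t26c')
E
```

```text
t 44.35 pos [0.44   0.0452 0.2383] yaw -0.21 tilt 1.0 F [ 0.1 -0.1 -0.4] M [0.   0.02 0.  ] w 0.0729 q6 0.16
scale 8.666666666666666
```

View pics/t26c.png

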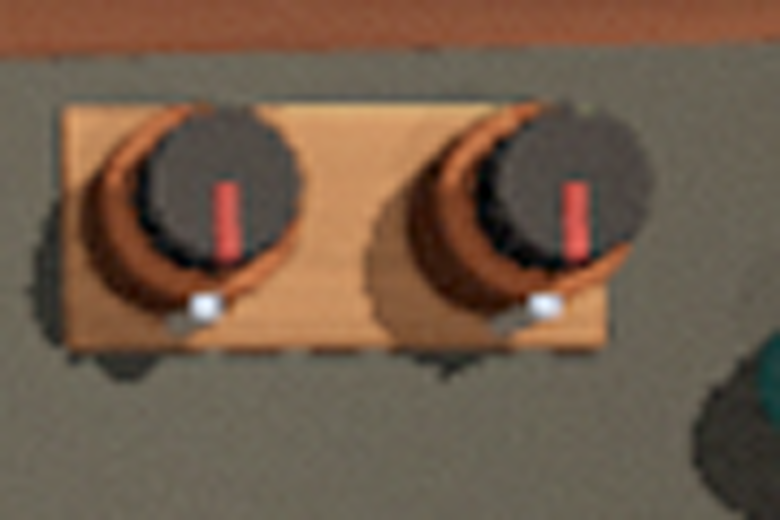

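View pics/t26.png

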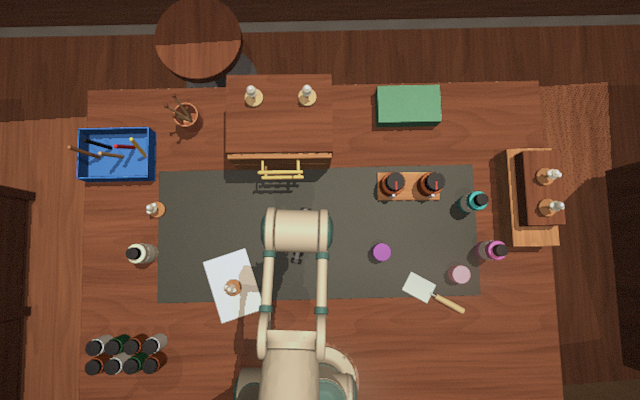

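View pics/s26.png

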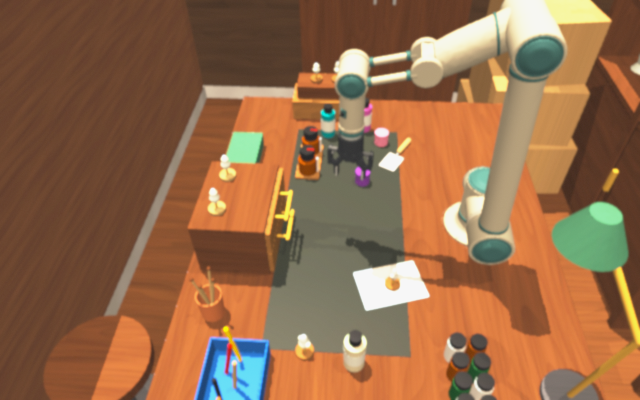

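```bash
python3 - <<'E'
from h import *
from rig import cams
def redang(p,box):
    u0,v0,u1,v1=box; c=p['image'][v0:v1,u0:u1].astype(float)
    w=np.clip(c[...,0]-1.2*np.maximum(c[...,1],c[...,2])-50,0,None)*((c[...,1]<95)&(c[...,2]<95)|(c[...,0]>2*c[...,1]))
    w=w*(np.abs(c[...,1]-c[...,2])<35)
    v,u=np.mgrid[v0:v1,u0:u1]
    m=w>0
    P=np.array([onz(p,(a,b),.116)[:2] for a,b in zip(u[m],v[m])]);W=w[m];c0=np.average(P,0,W)
    C=(P-c0).T@((P-c0)*W[:,None])/W.sum(); e=np.linalg.eigh(C); d=e[1][:,1]; d=d if d[0]<0 else -d
    return m.sum(),c0.round(4),round(float(np.arctan2(-d[1],-d[0])),3),np.sqrt(e[0]).round(4)
for k in range(2):
    p=cams.get_image('top')
    print('L',redang(p,(390,175,404,191)),'R',redang(p,(430,175,444,191)))
E
```

```text
L (np.int64(23), array([ 0.5886, -0.2345]), -0.001, array([0.0018, 0.0074])) R (np.int64(27), array([ 0.5861, -0.3548]), 0.009, array([0.0021, 0.0073]))
L (np.int64(23), array([ 0.5885, -0.2346]), 0.013, array([0.0022, 0.0075])) R (np.int64(27), array([ 0.5861, -0.3548]), 0.01, array([0.0021, 0.0074]))
```

```bash
python3 - <<'E'
import cv2,numpy as np
a=cv2.imread('pics/side0.png').astype(float);b=cv2.imread('pics/side19.png' if 0 else 'pics/s26.png').astype(float)
r=(slice(165,270),slice(262,302))
print('side shift',cv2.phaseCorrelate(cv2.cvtColor(a[r].astype('float32'),6),cv2.cvtColor(b[r].astype('float32'),6)), np.abs(a[r]-b[r]).mean())
a=cv2.imread('pics/top0.png');b=cv2.imread('pics/t26.png');r=(slice(148,182),slice(222,335))
print('top shift',cv2.phaseCorrelate(cv2.cvtColor(a[r],6).astype('float32'),cv2.cvtColor(b[r],6).astype('float32')),np.abs(a[r].astype(float)-b[r]).mean())
E
```

```text
side shift ((-0.0020019602811984782, -0.06427200136980815), 0.9925851188324116) 7.492857142857143
top shift ((-0.009775668941834681, 0.006199638718744183), 1.0018042303897716) 3.782838799236509
```

The drawer matches its original shut position to within 0.1 pixel in both views, and both cap pointers read the same direction, in line with the stripes. Handing in.

```bash
python3 -c "
from h import *
st(); print(manip.sign_off())"
```

```text
t 44.55 pos [0.4403 0.0434 0.2382] yaw -0.215 tilt 1.0 F [-0.3 -0.5  0.1] M [ 0.03  0.02 -0.01] w 0.0727 q6 0.16
the job is handed in; nothing more can be done
None
```

The bench is tidied and the job was handed in at about 44.6 s.

- **Drawer and pots:** I pulled the top drawer out to its stop and stood the green, red and yellow pots upright in it. I then pushed it shut until the force rose at the hard stop. Neither view showed a blue or white pot on the bench.
- **Caps:** I turned both caps clockwise to their stops. The right one showed a clear stop, with the moment rising to 0.77 N m. The left one rose only to 0.29 N m, and the gripper shifted sideways in the same way as at the right cap's stop.
- **Last checks:** The chest front matches its first picture to within 0.1 pixel in both views. Both pointers lie within 0.02 rad of each other and point at the stripes, so I took the left cap as fully down. That is within the uncertainty of my rack angle, about 0.02 rad.
- **Left alone:** The tall bottles, the figures, the spatula, the purple and pink look-alikes and the lower drawer were not touched and look unchanged.

I did not see the pots again once the drawer was shut. The last view before closing showed all three upright.

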